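# Stamp the sample plates and latch them in their case

## Task

Stamp each sample plate that is on the bench, in the order bronze, green, blue: with the press's sprung arm cocked on its sear lay the plate flat on the middle of the anvil, let go and trip the trigger so that the arm strikes it, then cock the arm again to free the plate and put it in the open case. When all plates are in the case, lying inside below the rim, shut its lid, hook the draw latch's loop into the keeper and snap the lever fully down; leave the press's arm let down on the bare anvil and the cup, tape and pan where they are.

Things in the scene. Friction and masses are not known exactly. Their poses are not given: they have to be found in the camera images.
- press: green spring stamping press fixed to the bench, 235 x 130 mm, 80 mm tall with the arm down. Origin under the arm's pivot at bench height; x points to the back of the press (away from the anvil), y to its left, z up. Front: a 20 mm high anvil table (x -165 to -45, y -65 to +65 mm); at the pivot (0, 0, 66 mm) two cheeks 36 mm wide, 80 mm tall.
- anvil (a point): middle of the anvil, on its top face 20 mm above the bench, 100 mm in front of the pivot, straight below the hammer when the arm is down. Plates lie flat on the table here; a steel fence 8 mm high closes the rear, its face 44 mm behind this point; the other sides are open.
- strike_arm (a joint): the press's sprung steel arm, level pivot axis (press y) 66 mm up. 0 = hammer face (22 mm across) on an 8 mm plate, -0.08 = down on the bare anvil, grows as it is thrown up and back (1.57 upright, 1.95 stop). Spring: 2.5 N at the hammer when down, 6 N cocked. Pulled past 1.87 and let go, the sear catches it at 1.75 to 1.83; the trigger lets it fly down. Cocking again frees a stamped plate.
- cock_bar (a point): middle of the free part of the arm's round cocking bar: 12 mm thick, sticking out 60 mm level to the right (-y) of the arm end at the hammer, 100 mm from the pivot, this point 40 mm right of the arm's middle. The bar's axis is the y axis of the press, so it turns between fingers that pinch it front and back from above.
- trigger (a joint): the sear rocker with its trigger, 0 = up (spring), grows as the pad is pressed down; the arm is released at about 0.1 to 0.15 rad (10 mm at the pad, about 3 to 5 N); stop at 0.20.
- trigger_pad (a point): middle of the top of the red trigger pad (34 x 26 mm), to the left of the press, 48 mm above the bench when up, to be pressed straight down.
- case: grey sample case fixed to the bench, 112 (x) x 252 (y) x 70 mm to its rim, walls 6 mm, blue-lined inner floor 40 mm above the bench, inside 100 x 240 x 30 mm. Origin: middle of the underside; front with the latch faces -x.
- case_lid (a joint): lid of the case, 112 x 252 x 10 mm, hinged along the far (+x) upper rim (56 mm behind the middle, 70 mm up). 0 = shut, grows as it opens (1.57 = upright). A stiff hinge holds it where it is left; about 2 to 3 N at the edge moves it.
- lid_edge (a point): point on the lid's outer face (top face when shut, back face when open), 4 mm from its free edge and 70 mm to the right (-y) of its middle; 108 mm from the hinge.
- keeper (a point): where the latch's crossbar seats: in the J-shaped steel keeper on the middle of the lid's front edge, 30 mm wide, a channel 13 mm across between a back plate and a lip 8 mm high; with the lid shut it is 10 mm in front of the case and 78 mm above the bench; the lip ends 17 mm in front of the case, 83 mm up.
- latch_lever (a joint): lever of the draw latch, front middle of the case, 22 mm wide, 40 mm long, pivot 18 mm in front of the case and 46 mm up, level axis along case y. 0 = out and 40 degrees up, 0.7 = straight out, 2.27 = straight down (closed). A light spring returns it to 0 unless the loop is hooked and it is thrown past the dead centre near 1.85, where it snaps to its stop. About 8 N at the tip.
- lever_tip (a point): on the outer (upper when open) face of the lever, 38 mm from its pivot.
- latch_bail (a joint): swing of the steel wire loop on the lever (its pivot 12 mm from the lever's pivot). 0 = lying outward along the lever, negative as it swings up and inward over the keeper; about -1.5 = leaning in behind the keeper's lip with the lever still up. It swings freely, falls to the side it leans to, and is 46 mm wide.
- bail_bar (a point): middle of the loop's round crossbar, 6 mm thick, 41.5 mm from the loop's pivot; a red finger tab 26 mm wide stands 19 mm beyond it. The crossbar must hang over into the keeper's channel before the lever is thrown.
- bronze_plate: bronze-brown metal sample plate, 45 (x) x 60 (y) x 8 (z) mm, 0.13 to 0.25 kg, origin at the middle of its underside, lying flat. May be absent.
- green_plate: green metal sample plate, 45 (x) x 60 (y) x 8 (z) mm, 0.13 to 0.25 kg, origin at the middle of its underside, lying flat. May be absent.
- blue_plate: blue metal sample plate, 45 (x) x 60 (y) x 8 (z) mm, 0.13 to 0.25 kg, origin at the middle of its underside, lying flat. May be absent.
- blue_cup: dark blue enamel cup, 80 mm wide, 85 mm tall, origin at the middle of its underside; a bystander to leave alone.
- tape_roll: roll of masking tape, 91 mm wide, 24 mm high, origin at the middle of its underside; a bystander to leave alone.
- dip_pan: small steel pan, 66 mm wide, 50 mm tall, origin at the middle of its underside; a bystander to leave alone.
Not all that is in view belongs to the job. What is shaped like the blue_plate but turquoise is not meant. Several things look just like the bronze_plate: the one meant starts farthest to the robot's right.

How it is judged:
On the way, in this order (a step that is already met when the one before it is completed fails the run):
1. the bronze plate lies flat on the middle of the anvil, let go, with the arm cocked (within 0.32 rad of upright) (horizontal distance between bronze_plate and anvil below 0.015 m and distance between bronze_plate and anvil below 0.016 m and angle between bronze_plate's own z axis and vertical below 0.1 rad and angle between the x axis of cock_bar and the z axis of bronze_plate, either way round below 0.32 rad and contact force between the fingers and bronze_plate below 0.5 N), for 0.2 s.
2. the trigger is pressed (over about 0.08 rad) with the bronze plate on the anvil (horizontal distance between bronze_plate and anvil below 0.022 m and angle between the x axis of trigger_pad and the z axis of bronze_plate, either way round below 1.49 rad).
3. the arm has struck the bronze plate and rests on it (contact force between strike_arm and bronze_plate above 1 N and horizontal distance between bronze_plate and anvil below 0.022 m and contact force between the fingers and bronze_plate below 0.5 N), for 0.2 s.
4. the green plate lies flat on the middle of the anvil, let go, with the arm cocked (within 0.32 rad of upright) (horizontal distance between green_plate and anvil below 0.015 m and distance between green_plate and anvil below 0.016 m and angle between green_plate's own z axis and vertical below 0.1 rad and angle between the x axis of cock_bar and the z axis of green_plate, either way round below 0.32 rad and contact force between the fingers and green_plate below 0.5 N), for 0.2 s.
5. the trigger is pressed (over about 0.08 rad) with the green plate on the anvil (horizontal distance between green_plate and anvil below 0.022 m and angle between the x axis of trigger_pad and the z axis of green_plate, either way round below 1.49 rad).
6. the arm has struck the green plate and rests on it (contact force between strike_arm and green_plate above 1 N and horizontal distance between green_plate and anvil below 0.022 m and contact force between the fingers and green_plate below 0.5 N), for 0.2 s.
7. the blue plate lies flat on the middle of the anvil, let go, with the arm cocked (within 0.32 rad of upright) (horizontal distance between blue_plate and anvil below 0.015 m and distance between blue_plate and anvil below 0.016 m and angle between blue_plate's own z axis and vertical below 0.1 rad and angle between the x axis of cock_bar and the z axis of blue_plate, either way round below 0.32 rad and contact force between the fingers and blue_plate below 0.5 N), for 0.2 s.
8. the trigger is pressed (over about 0.08 rad) with the blue plate on the anvil (horizontal distance between blue_plate and anvil below 0.022 m and angle between the x axis of trigger_pad and the z axis of blue_plate, either way round below 1.49 rad).
9. the arm has struck the blue plate and rests on it (contact force between strike_arm and blue_plate above 1 N and horizontal distance between blue_plate and anvil below 0.022 m and contact force between the fingers and blue_plate below 0.5 N), for 0.2 s.
10. all the plates are in the case and its lid is shut, the latch lever not yet thrown (x of bronze_plate in the frame of case between -0.046 and 0.046 m and y of bronze_plate in the frame of case between -0.116 and 0.116 m and z of bronze_plate in the frame of case between 0.03 and 0.062 m and x of green_plate in the frame of case between -0.046 and 0.046 m and y of green_plate in the frame of case between -0.116 and 0.116 m and z of green_plate in the frame of case between 0.03 and 0.062 m and x of blue_plate in the frame of case between -0.046 and 0.046 m and y of blue_plate in the frame of case between -0.116 and 0.116 m and z of blue_plate in the frame of case between 0.03 and 0.062 m and value of joint case_lid below 0.06 rad and value of joint latch_lever below 1.2 rad), for 0.2 s.
At the end, for the whole second after the job is handed in: every plate present lies inside the case (its middle within the inner walls, underside no more than 22 mm above the inner floor), lid shut (under 0.03 rad), loop's crossbar within 9 mm of its seat in the keeper, lever over 2.1 rad, striking arm down on the bare anvil (under 0 rad) (x of bronze_plate in the frame of case between -0.046 and 0.046 m and y of bronze_plate in the frame of case between -0.116 and 0.116 m and z of bronze_plate in the frame of case between 0.03 and 0.062 m and x of green_plate in the frame of case between -0.046 and 0.046 m and y of green_plate in the frame of case between -0.116 and 0.116 m and z of green_plate in the frame of case between 0.03 and 0.062 m and x of blue_plate in the frame of case between -0.046 and 0.046 m and y of blue_plate in the frame of case between -0.116 and 0.116 m and z of blue_plate in the frame of case between 0.03 and 0.062 m and value of joint case_lid below 0.03 rad and value of joint latch_lever above 2.1 rad and distance between bail_bar and keeper below 0.009 m and value of joint strike_arm below 0 rad); the robot touches nothing.
It fails at once if the cup, tape roll or pan is pushed more than 4 cm or tipped (distance of any of blue_cup, tape_roll, dip_pan from where it was at the start of the episode above 0.04 m or angle between any of blue_cup, tape_roll, dip_pan's own z axis and vertical above 0.5 rad).
Of bronze_plate, green_plate, blue_plate only 2 to 3 are there at a start; the rules pass over those that are not, and their reading is None.
At some moment in a run one of bronze_plate, green_plate, blue_plate may be knocked a few centimetres aside while the robot is not near it.
It also fails if it takes over 210 s, if anything falls off the work surface, if the arm or the gripper's body presses on something with over 40 N, if the wrist force passes 120 N, or if a joint passes its speed limit or range.

## Robot

A 7-joint arm with a two-finger parallel gripper is mounted at the origin on a cart in front of the work surface, level with it; the furniture and walls round the work are solid. World frame = base frame: x ahead of the robot, y to its left, z up, the work surface at z = 0. Lengths are in m, angles in rad, forces in N, time in s.
With the tool pointing down it reaches from about 0.4 to 0.85 m from the base axis. Payload 4.5 kg.
Tool frame: the origin (TCP) lies between the finger pads; the fingertips stand 25 mm ahead of it and the grasp point (between the pads) lies 6 mm ahead of it (arm.tip_reach is the distance from the TCP to the fingertips, in m); z points along the fingers, y is the direction in which the jaws open and shut (so a half turn about z gives the same grasp; the last joint's range is limited). The gripper opens to 88 mm and grips with 3 to 60 N. Pads are 18 mm wide; open, the fingers measure 123 mm over their backs; the gripper's body (75 mm by 187 mm) begins 45 mm behind the grasp point.
Start: joints at [-1.277, 0.689, -0.195, 1.565, 0.157, 0.902, -0.215], TCP at [0.161, 0.604, 0.264] pointing down, gripper open.
Joint ranges: [-3.01, 3.01], [-0.46, 2.08], [-1.47, 1.51], [0.13, 2.56], [-1, 4.14], [0.04, 2.09], [-2.66, 2.66]. Speed limits (rad/s): [2.57, 2.57, 3.14, 3.14, 3.14, 3.14, 3.14].

## Interface

Orientations are given as a unit quaternion [x, y, z, w].
In Python, from cell import monitor, eyes, ticket, arm gives the robot as it stands. The module is installed in compiled form; this text tells all that it offers.
- The arm moves only by the tool apply_moves, never from a script. Its argument "rows" is one flat list of numbers, 6 for each row, row after row: the shift along the tool's x, y, z in cm, then the turn, a rotation vector about the tool's x, y, z in units of 5 degrees (1.0 is 5 degrees). A call has 1 to 20 rows; each row shifts and turns the commanded pose from where the row before left it, along the tool's axes as they then stand; what a row does not reach is not made up. A row lasts 1/10 s, in which the tool goes at most 50 mm and 8.59 degrees, less where a joint would pass 70% of its speed; a pose out of reach is approached as far as the arm can. A call with a gripper value outside its range is refused whole. "gripper" is the gripper's target within -1 to 1 (fully open at 1, half-way at 0, shut at -1), set as the call begins (left out, the last holds). The fingers move at their own pace and stop on an object; the grip force is fixed at half the most. Time passes only in rows, so rows that do not move let the fingers close. It gives the time, the measured TCP pose, the force and the opening at its end, in the units of the state.
- monitor.observe(): the state, without advancing time (a new reading comes with each control period).
- eyes.snapshot(name): name is "side" or "top"; returns the picture (384x512x3 uint8, red, green, blue); there is no depth.
- eyes.camera_params(name): a dict with "fx", "fy", "cx", "cy" (pixels), "xyz" and "attitude" of the camera in the world. Camera axes: x right, y up, looking along -z (the intrinsics and any distortion apply to the point x, -y, -z); pixel columns grow to the right and rows downward; lengths in m; the calibration is good to about 2 mm. A picture is of the moment at which its call begins. camera_params takes no time and is no camera call.
- ticket.close_job(): hands the job in, once; it reports no verdict.
Trained networks look in the newest picture that a camera, given by its name, has taken for a name from the list of things; names that differ only in an ending like _2 or _b are one class to them, and where a whole thing is asked for, a point or a joint stands for the part that bears it (a point fixed in the world has none). Each returns a list of dicts, best first, with "conf" (0 to 1); they miss things now and then, are a little off and sometimes report something else, mostly with a low value. They report only what shows in the picture. A call takes as long as a camera call. They do not tell look-alikes from the thing itself.
- eyes.find_in(label, camera): "centre" ([column, row] as shares, 0 to 1, of the picture: columns of its width, rows of its height, amid what is visible of it).
The state is a dict: "time_s": time; "q": joint angles; "dq": joint speeds; "effort": joint torques, N m; "eef_pos": TCP position; "ee_rot": TCP orientation; "wrist_force": force on the tool from outside, world axes, zero at the start; "torque": the same for the moment, N m; "finger_gap": finger opening in m.
Only numpy, scipy, OpenCV 4.12 (cv2) and the standard library are available. Lean on these libraries where they do the work, as an engineer would, in place of code of your own. Each camera call takes 0.05 s, during which the arm holds its last target.

## Working session

There is one attempt and no reset: what is moved stays moved. The work goes in short steps, Python scripts to look and compute and a tool call to move; the robot and the scene stay as the last step left them, time stands still between calls to the robot, and variables do not carry over. Pictures are saved under pics/ and viewed, and the job is handed in when it is done.

Besides the shell and the picture viewer there is one more tool, called after "Call:" as a command line: name --argument value ..., lists and objects as JSON in quotes. apply_moves: Moves the arm, as the interface text tells. Its arguments: {"type":"object","properties":{"rows":{"type":"array","items":{"type":"number"}},"gripper":{"type":"number"}},"required":["rows"]}

```bash
mkdir -p pics
cat > h.py <<'E'
import numpy as np,cv2
from scipy.spatial.transform import Rotation as R
from cell import monitor,eyes,ticket,arm
def snap(cam,name):
    im=eyes.snapshot(cam); cv2.imwrite(f'pics/{name}.png',cv2.cvtColor(im,cv2.COLOR_RGB2BGR)); return im
def ray(cam,u,v):
    p=eyes.camera_params(cam); d=np.array([(u-p['cx'])/p['fx'],-(v-p['cy'])/p['fy'],-1.])
    return np.array(p['xyz']),rot(p['attitude']).apply(d)
def rot(a):
    a=np.array(a); return R.from_matrix(a) if a.shape==(3,3) else R.from_quat(a)
def atz(cam,u,v,z):
    o,d=ray(cam,u,v); return o+d*(z-o[2])/d[2]
def proj(cam,P):
    p=eyes.camera_params(cam); c=rot(p['attitude']).inv().apply(np.atleast_2d(P)-np.array(p['xyz']))
    return np.c_[p['cx']+p['fx']*c[:,0]/-c[:,2], p['cy']-p['fy']*c[:,1]/-c[:,2]]
def tri(u1,u2):
    o1,d1=ray('side',*u1);o2,d2=ray('top',*u2)
    A=np.c_[d1,-d2];s=np.linalg.lstsq(A,o2-o1,rcond=None)[0]
    a=o1+s[0]*d1;b=o2+s[1]*d2;return (a+b)/2,np.linalg.norm(a-b)
E
python3 - <<'E'
from h import *
print(monitor.observe())
for c in('side','top'):
    print(c,eyes.camera_params(c)); snap(c,c+'0')
print(arm.tip_reach)
E
```

```text
{'time_s': 0.0, 'q': array([-1.2772086 ,  0.69000174, -0.19453062,  1.56634447,  0.15729007,
        0.90248192, -0.21511457]), 'dq': array([ 2.70323750e-04,  6.64070285e-04, -8.82223821e-05, -7.75893161e-04,
       -5.68592419e-04, -6.94459652e-04,  5.86762858e-05]), 'effort': array([-8.00712623e-04, -5.27542341e+01, -1.26713578e+00, -1.53424054e+01,
       -5.26834605e-02,  6.40639293e-03,  1.65358006e-04]), 'eef_pos': array([0.16042973, 0.60345246, 0.26289921]), 'ee_rot': array([ 1.29490881e-01,  9.91580184e-01, -9.19733038e-04, -6.38495320e-05]), 'wrist_force': array([-0.48565718,  0.76513126,  0.31392766]), 'torque': array([-0.01604546, -0.05764933,  0.03610118]), 'finger_gap': 0.0880303840674202}
side {'fx': 448.2063234385582, 'fy': 448.2063234385582, 'cx': 260.0312240898852, 'cy': 197.63718445961624, 'xyz': array([0.49632904, 1.13902272, 0.59771976]), 'attitude': array([-0.02639027,  0.54773306,  0.83516872, -0.04225228])}
top {'fx': 453.5128998936658, 'fy': 453.5128998936658, 'cx': 263.78646215089316, 'cy': 187.96190418561068, 'xyz': array([ 0.42660603, -0.04526254,  1.23729217]), 'attitude': array([-0.05824502,  0.05332901,  0.71083311, -0.69891332])}
0.025
```

View pics/side0.png

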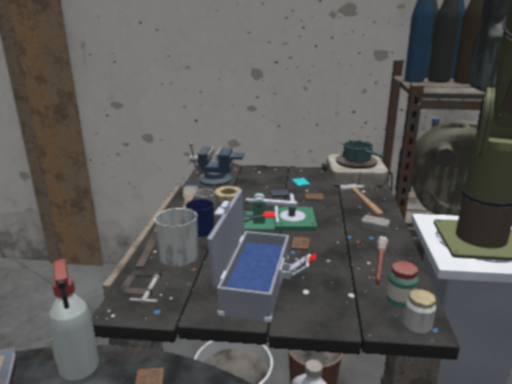

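View pics/top0.png

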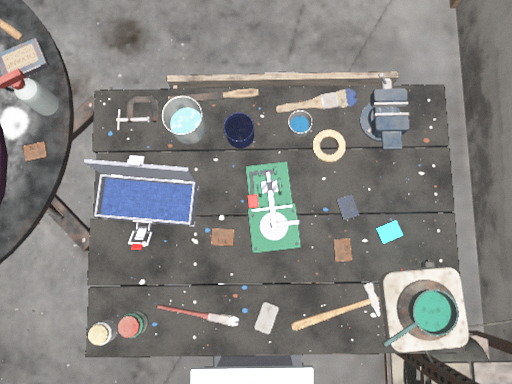

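Run:
```python
from h import *
t=cv2.imread('pics/top0.png'); s=cv2.imread('pics/side0.png')
cv2.imwrite('pics/t_press.png',cv2.resize(t[150:275,205:410],None,fx=3.9,fy=3.9,interpolation=cv2.INTER_CUBIC))
cv2.imwrite('pics/t_case.png',cv2.resize(t[140:265,75:215],None,fx=4.5,fy=4.5,interpolation=cv2.INTER_CUBIC))
cv2.imwrite('pics/s_all.png',cv2.resize(s[165:325,150:340],None,fx=3.7,fy=3.7,interpolation=cv2.INTER_CUBIC))
for n in['bronze_plate','green_plate','blue_plate','anvil','cock_bar','trigger_pad','press','case','strike_arm','keeper','lid_edge','lever_tip','bail_bar','blue_cup','tape_roll','dip_pan']:
    for c in('top','side'):
        r=eyes.find_in(n,c)
        print(n,c,[(round(d['conf'],2),round(d['centre'][0]*512,1),round(d['centre'][1]*384,1)) for d in r[:5]])
```

```text
bronze_plate top [(0.88, 341.9, 248.3), (0.61, 222.1, 236.5), (0.51, 270.9, 201.4), (0.25, 347.4, 203.3)]
bronze_plate side [(0.57, 313.7, 196.3), (0.51, 302.6, 243.3)]
green_plate top []
green_plate side [(0.41, 248.3, 266.8)]
blue_plate top [(0.86, 346.5, 205.9)]
blue_plate side [(0.57, 301.1, 182.5), (0.51, 279.9, 193.0), (0.37, 314.0, 194.5)]
anvil top [(0.92, 273.4, 209.2)]
anvil side [(0.63, 281.4, 219.0), (0.56, 281.0, 192.3)]
cock_bar top [(0.89, 274.0, 197.9)]
cock_bar side [(0.87, 282.2, 203.1), (0.44, 258.0, 213.8)]
trigger_pad top [(0.78, 250.6, 194.9), (0.36, 344.2, 204.9), (0.22, 136.7, 168.5), (0.16, 342.3, 248.8)]
trigger_pad side [(0.68, 260.0, 211.6), (0.63, 300.2, 265.4)]
press top [(0.97, 274.3, 205.4)]
press side [(0.88, 280.4, 217.2)]
case top [(0.84, 144.6, 194.7), (0.26, 133.3, 243.3)]
case side [(0.92, 245.6, 264.0), (0.47, 300.2, 265.0)]
strike_arm top [(0.66, 273.2, 193.4)]
strike_arm side [(0.58, 283.6, 201.9)]
keeper top [(0.96, 138.7, 168.9), (0.69, 342.2, 249.5)]
keeper side [(0.6, 225.4, 234.7)]
lid_edge top [(0.95, 139.5, 167.3), (0.31, 340.2, 248.9)]
lid_edge side [(0.71, 229.0, 237.7)]
lever_tip top [(0.67, 140.5, 237.7), (0.23, 135.5, 246.4)]
lever_tip side [(0.48, 279.8, 201.8), (0.47, 298.3, 265.3)]
bail_bar top []
bail_bar side [(0.41, 307.5, 258.4), (0.37, 281.0, 193.0), (0.21, 206.8, 195.8)]
blue_cup top [(0.59, 241.3, 129.0)]
blue_cup side [(0.63, 205.7, 213.6)]
tape_roll top [(0.56, 326.5, 138.3)]
tape_roll side [(0.74, 225.8, 191.4), (0.47, 280.8, 216.8)]
dip_pan top [(0.56, 294.8, 123.6)]
dip_pan side [(0.56, 205.6, 196.2), (0.17, 264.1, 213.3)]
```

View pics/t_press.png

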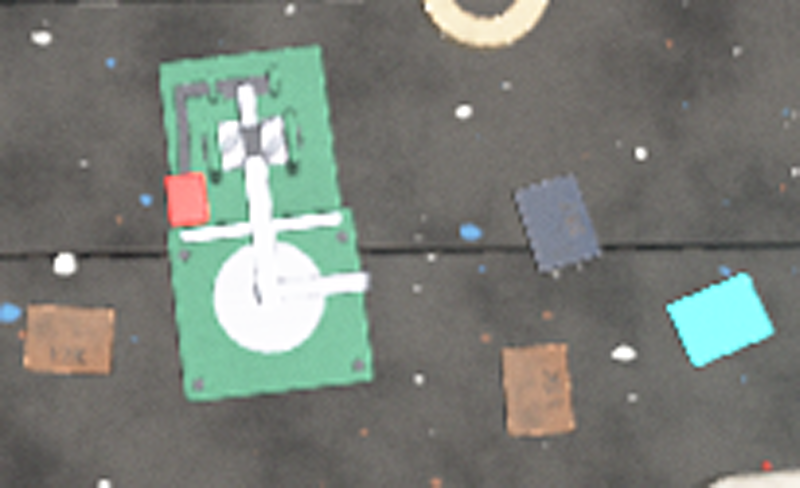

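View pics/t_case.png

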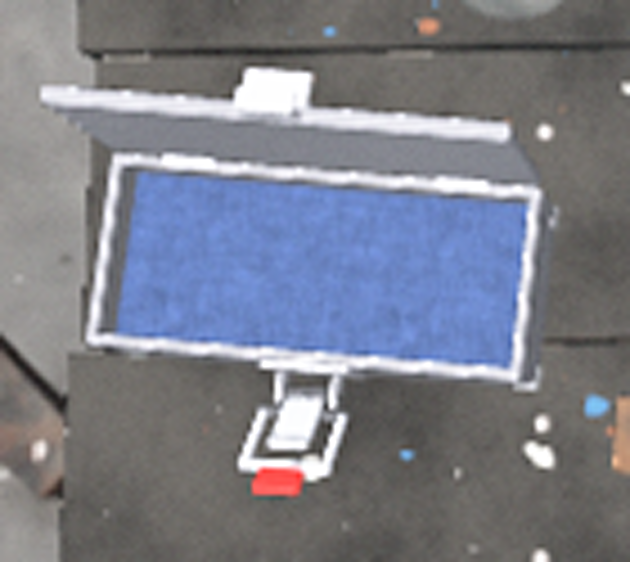

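View pics/s_all.png

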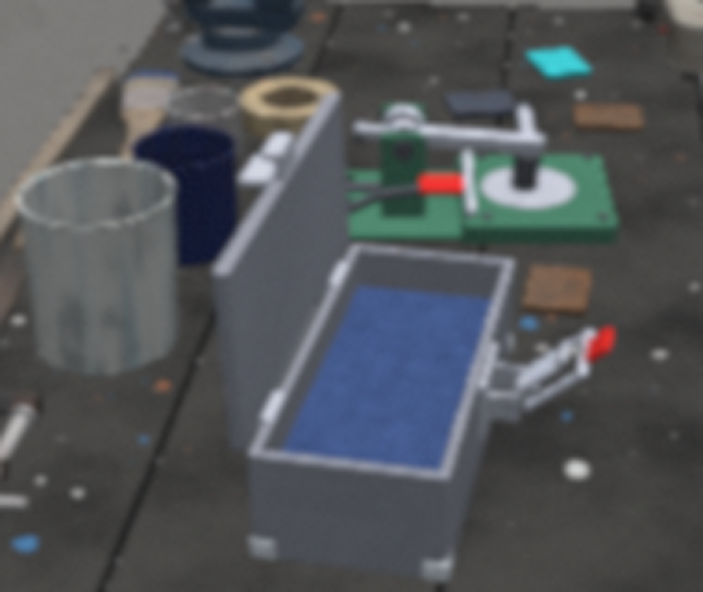

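```bash
cat > fit.py <<'E'
from h import *
from scipy.optimize import least_squares
def T(p,L):
    L=np.atleast_2d(np.array(L,float)); c,s=np.cos(p[2]),np.sin(p[2])
    return np.c_[p[0]+c*L[:,0]-s*L[:,1],p[1]+s*L[:,0]+c*L[:,1],L[:,2]]
def fit(obs,p0):
    f=lambda p:np.concatenate([(proj(cam,T(p,l))[0]-np.array(uv)) for cam,l,uv in obs])
    r=least_squares(f,p0); return r.x,r.fun.reshape(-1,2).round(1)
E
python3 - <<'E'
from fit import *
tp=lambda x,y:(205+x/3.9,150+y/3.9)
tc=lambda x,y:(75+x/4.5,140+y/4.5)
sc=lambda x,y:(150+x/3.7,165+y/3.7)
obs=[('top',(-.165,.065,.02),tp(188,400)),('top',(-.165,-.065,.02),tp(372,380)),('top',(-.1,0,.02),tp(270,297)),
('side',(-.1,0,.02),sc(528,187)),('side',(-.165,.065,.02),sc(615,231)),('side',(-.165,-.065,.02),sc(602,157))]
print('press',fit(obs,[.4,-.05,0]))
obs=[('top',(.056,.126,.07),tc(113,157)),('top',(.056,-.126,.07),tc(541,188)),('top',(-.056,-.126,.07),tc(520,382)),('top',(-.056,.126,.07),tc(90,345)),
('side',(-.056,.126,.07),sc(447,474)),('side',(.056,.126,.07),sc(254,452)),('side',(-.056,-.126,.07),sc(513,261)),('side',(.056,-.126,.07),sc(355,246)),]
print('case',fit(obs,[.4,.3,0]))
print('near bronze',atz('top',*tp(538,390),.008),'blue',atz('top',*tp(558,223),.008), 'decoy',atz('top',*tp(70,340),.008))
for nm,c in dict(bronze=[(503,348),(567,344),(574,432),(508,437)],blue=[(515,189),(573,174),(600,252),(543,271)]).items():
    print(nm,[atz('top',*tp(*q),.008).round(3)[:2] for q in c])
for z in (0.008,): print('side bronze',atz('side',*sc(608,116),z),'blue',atz('side',*sc(480,102),z))
E
```

```text
press (array([ 0.61743128, -0.05596364,  0.07840079]), array([[-1.3, -0.2],
       [ 0.2,  0.2],
       [-0.3, -0.5],
       [ 0. , -0.3],
       [ 0.6, -2. ],
       [ 0.1, -1.1]]))
case (array([ 0.58837643,  0.27109435, -0.09722646]), array([[-0.1, -0.5],
       [ 0.1,  0.1],
       [ 0.2, -0.3],
       [-1. ,  0.1],
       [ 1.3,  0.4],
       [-1.1, -0.2],
       [ 0.8, -1.1],
       [-0.4, -1.3]]))
near bronze [ 0.45025575 -0.2478787   0.008     ] blue [ 0.56547914 -0.26686121  0.008     ] decoy [0.48986136 0.07415394 0.008     ]
bronze [array([ 0.479, -0.225]), array([ 0.481, -0.269]), array([ 0.421, -0.271]), array([ 0.419, -0.226])]
blue [array([ 0.59 , -0.238]), array([ 0.6  , -0.279]), array([ 0.545, -0.295]), array([ 0.532, -0.255])]
side bronze [ 0.45154806 -0.24085048  0.008     ] blue [ 0.56790487 -0.26118971  0.008     ]
```

```bash
cat >> fit.py <<'E'
PRESS=np.array([.6174,-.056,.0784]); CASE=np.array([.5884,.2711,-.0972])
def plan(target,yawdeg,n=None):
    """total tool-frame shift(cm) & z turn(5deg units) for a tool-down pose; yaw of tool y in world, mod 180"""
    s=monitor.observe(); Rm=rot(s['ee_rot']).as_matrix(); p=np.array(s['eef_pos'])
    y=Rm[:,1]; cur=np.degrees(np.arctan2(y[1],y[0])); d=(yawdeg-cur+90)%180-90
    print('t',round(s['time_s'],2),'pos',p.round(4),'cur yaw',round(cur,1),'tilt',np.degrees(np.arccos(-Rm[2,2])).round(2),'q7',s['q'][6].round(2),'F',s['wrist_force'].round(1),'gap',round(s['finger_gap'],4))
    print('  shift in current tool axes cm',(Rm.T@(np.array(target)-p)*100).round(2),' turn z (5deg)',round(-d/5,2))
E
python3 - <<'E'
from fit import *
L=dict(anv=(-.1,0,.02),bar1=(-.0997,-.01,.058),bar2=(-.0997,-.07,.058),cheekR=(0,-.018,.08),cheekL=(0,.018,.08),fl=(-.165,.065,.02),fr=(-.165,-.065,.02),rl=(.07,.065,.01),rr=(.07,-.065,.01))
for c in('top','side'):
    im=cv2.imread(f'pics/{c}0.png'); im=cv2.resize(im,None,fx=4,fy=4,interpolation=cv2.INTER_CUBIC)
    for P,LL in((PRESS,L),(CASE,dict(a=(-.056,.126,.07),b=(.056,.126,.07),c=(.056,-.126,.07),d=(-.056,-.126,.07),piv=(-.074,0,.046),e=(-.050,.12,.04),f=(-.05,-.12,.04)))):
      for k,l in LL.items():
        u=proj(c,T(P,l))[0]*4+1.5; cv2.drawMarker(im,tuple(int(i) for i in u),(255,0,255),0,12,1)
    if c=='top': im=im[580:1060,300:1250]
    else: im=im[700:1300,800:1380]
    im=cv2.resize(im,None,fx=min(800/im.shape[1],600/im.shape[0]),fy=min(800/im.shape[1],600/im.shape[0]))
    cv2.imwrite(f'pics/ov_{c}.png',im)
tp=lambda x,y:(205+x/3.9,150+y/3.9)
p=atz('top',*tp(187,200),.048); sc=lambda x,y:(150+x/3.7,165+y/3.7); q=atz('side',*sc(442,184),.045)
for a in(p,q):
    d=a[:2]-PRESS[:2]; c,s=np.cos(PRESS[2]),np.sin(PRESS[2]); print('pad',a,'press frame',c*d[0]+s*d[1],-s*d[0]+c*d[1])
print('bar', T(PRESS,(-.0997,-.046,.058)))
plan(T(PRESS,(-.0997,-.046,.2))[0],np.degrees(PRESS[2]))
E
```

```text
pad [ 0.58095468 -0.00929008  0.048     ] press frame -0.03267506318962949 0.0494208276227438
pad [ 0.58283198 -0.0080052   0.045     ] press frame -0.030702895103655918 0.0505547338351435
bar [[ 0.52160896 -0.10966718  0.058     ]]
t 1.7 pos [0.1606 0.604  0.2638] cur yaw 75.1 tilt 0.01 q7 -0.22 F [-0.6  0.2 -0.3] gap 0.088
  shift in current tool axes cm [-53.23 -59.7    6.37]  turn z (5deg) 14.12
```

View pics/ov_top.png

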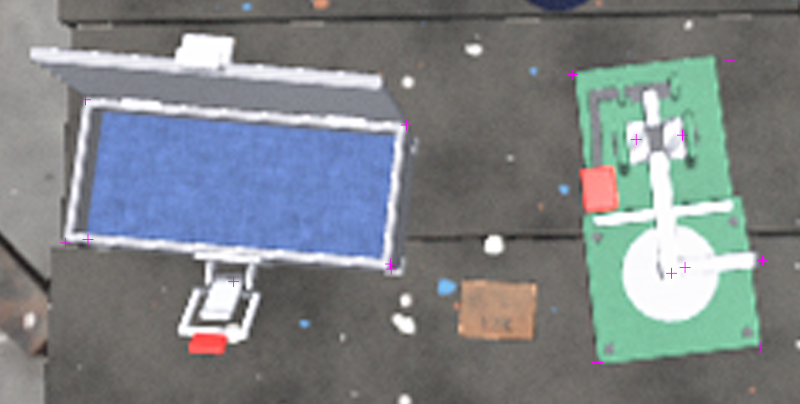

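View pics/ov_side.png

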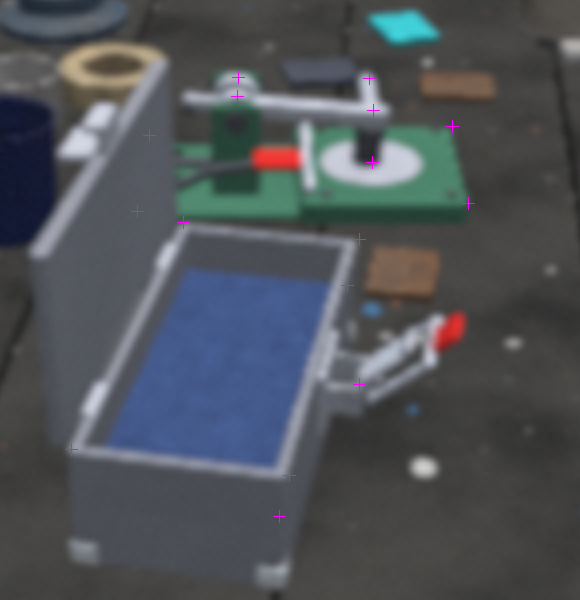

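Call:
apply_moves --rows '[-3.5,-2,0,0,0,0,-3.5,-2,0,0,0,0,-3.5,-2,0,0,0,0,-3.5,-2,0,0,0,0,-3.5,-2,0,0,0,0,-3.5,-2,0,0,0,0,-3.5,-2,0,0,0,0,-3.5,-2,0,0,0,0,-3.5,-2,0,0,0,0,-3.5,-2,0,0,0,0,-2,-4,0,0,0,0,-2,-4,0,0,0,0,-2,-4,0,0,0,0,-2,-4,0,0,0,0,-2,-4,0,0,0,0,-2,-4,0,0,0,0,-2,-4,0,0,0,0,-2,-4,0,0,0,0,-1,-3,0,0,0,0,-1,-3,0,0,0,0]' --gripper 0.2

```text
time_s: 3.7
eef_pos: [0.5239, -0.0946, 0.2638]
ee_rot: [0.13, 0.991, -0.0, 0.0]
wrist_force: [-0.2, -0.2, 0.4]
finger_gap: 0.0529
```

Call:
apply_moves --rows '[0,0,0,0,0,1.57,0,0,0,0,0,1.57,0,0,0,0,0,1.57,0,0,0,0,0,1.57,0,0,0,0,0,1.57,0,0,0,0,0,1.57,0,0,0,0,0,1.57,0,0,0,0,0,1.57,0,0,0,0,0,1.57,0,0,0,0,0,0,0,0,0,0,0,0]'

```text
time_s: 4.8
eef_pos: [0.5238, -0.0925, 0.2637]
ee_rot: [0.678, 0.735, 0.0, 0.0]
wrist_force: [-0.1, 0.3, 0.7]
finger_gap: 0.0523
```

Run:
```python
from fit import *
plan(T(PRESS,(-.0985,-.046,.12))[0],np.degrees(PRESS[2]))
```

```text
t 4.8 pos [ 0.5238 -0.0925  0.2637] cur yaw 4.7 tilt 0.01 q7 0.23 F [-0.1  0.3  0.7] gap 0.0523
  shift in current tool axes cm [-1.69 -0.24 14.37]  turn z (5deg) 0.03
```

Call:
apply_moves --rows '[-0.85,-0.1,3,0,0,0,-0.85,-0.1,3,0,0,0,0,0,3,0,0,0,0,0,3,0,0,0,0,0,2.4,0,0,0,0,0,2,0,0,0,0,0,2,0,0,0,0,0,1.7,0,0,0,0,0,0,0,0,0]'

```text
time_s: 5.7
eef_pos: [0.522, -0.1094, 0.0609]
ee_rot: [0.678, 0.735, -0.001, -0.002]
wrist_force: [0.2, 0.0, 0.6]
finger_gap: 0.0531
```

Run:
```python
from fit import *
plan(T(PRESS,(-.0985,-.046,.063))[0],np.degrees(PRESS[2]))
a=cv2.cvtColor(eyes.snapshot('top'),cv2.COLOR_RGB2BGR)[150:275,205:345]
b=cv2.cvtColor(eyes.snapshot('side'),cv2.COLOR_RGB2BGR)[140:265,220:360]
cv2.imwrite('pics/p1.png',cv2.resize(np.hstack([a,b]),None,fx=2.8,fy=2.8,interpolation=cv2.INTER_CUBIC))
```

```text
t 5.7 pos [ 0.522  -0.1094  0.0609] cur yaw 4.6 tilt 0.21 q7 0.28 F [0.2 0.  0.6] gap 0.0531
  shift in current tool axes cm [-0.03  0.07 -0.21]  turn z (5deg) 0.02
```

View pics/p1.png

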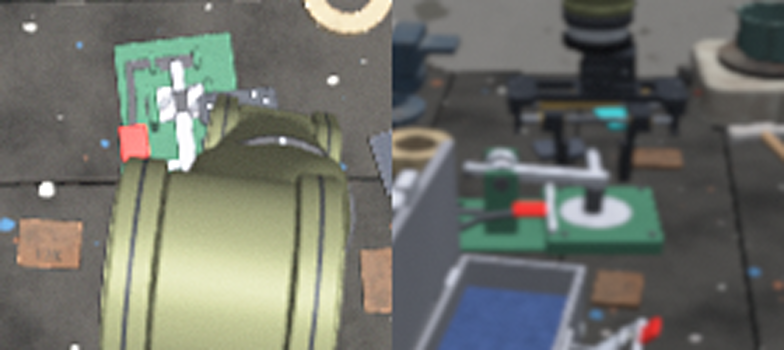

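The side view shows the two fingers on either side of the bar end at (594,165). I'll close on it.

Call:
apply_moves --rows '[0,0,0,0,0,0,0,0,0,0,0,0,0,0,0,0,0,0,0,0,0,0,0,0,0,0,0,0,0,0,0,0,0,0,0,0,0,0,0,0,0,0]' --gripper -1

```text
time_s: 6.5
eef_pos: [0.523, -0.1097, 0.0628]
ee_rot: [0.679, 0.734, -0.0, -0.0]
wrist_force: [0.1, 0.2, 3.3]
finger_gap: 0.0103
```

Call:
apply_moves --rows '[0,-0.03,-1.0,0,0,0,0,0.07,-1.0,0,0,0,0,0.17,-0.98,0,0,0,0,0.27,-0.96,0,0,0,0,0.36,-0.93,0,0,0,0,0.45,-0.89,0,0,0,0,0.54,-0.84,0,0,0,0,0.62,-0.78,0,0,0]'

```text
time_s: 7.3
eef_pos: [0.5507, -0.1068, 0.1369]
ee_rot: [0.679, 0.735, 0.002, 0.002]
wrist_force: [13.4, 1.1, -24.2]
finger_gap: 0.009
```

Call:
apply_moves --rows '[0,0,0,0,0,0,0,0,0,0,0,0]'

```text
time_s: 7.5
eef_pos: [0.5507, -0.1068, 0.1366]
ee_rot: [0.678, 0.735, 0.002, 0.002]
wrist_force: [10.3, 0.2, -19.0]
finger_gap: 0.0088
```

Run:
```python
from fit import *
s=monitor.observe();plan(s['eef_pos'],0)
b=cv2.cvtColor(eyes.snapshot('side'),cv2.COLOR_RGB2BGR)[140:265,220:360]
cv2.imwrite('pics/p2.png',cv2.resize(b,None,fx=4.5,fy=4.5,interpolation=cv2.INTER_CUBIC))
```

```text
t 7.5 pos [ 0.5507 -0.1068  0.1366] cur yaw 4.6 tilt 0.34 q7 0.26 F [ 10.3   0.2 -19. ] gap 0.0088
  shift in current tool axes cm [0. 0. 0.]  turn z (5deg) 0.91
```

View pics/p2.png

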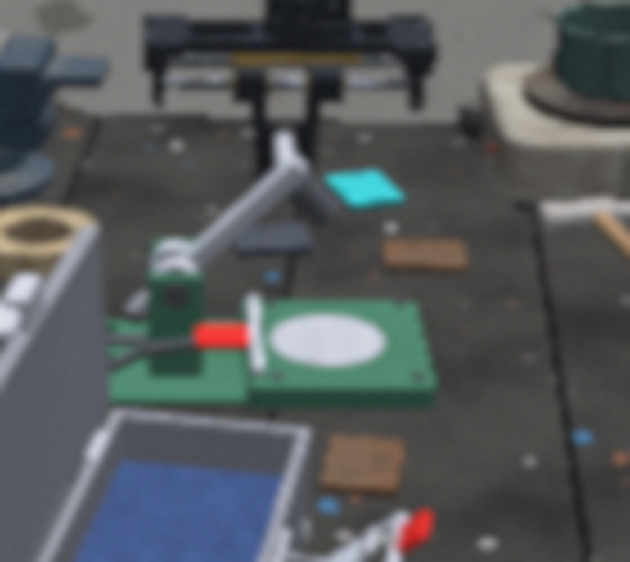

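Call:
apply_moves --rows '[0,0.2,0.15,0,0,0,0,0.2,0.15,0,0,0,0,0,0,0,0,0]'

```text
time_s: 7.85
eef_pos: [0.5482, -0.1073, 0.1333]
ee_rot: [0.679, 0.734, -0.002, -0.003]
wrist_force: [-5.2, 0.5, -2.4]
finger_gap: 0.0089
```

Call:
apply_moves --rows '[0,0.69,-0.74,0,0,0,0,0.75,-0.66,0,0,0,0,0.82,-0.58,0,0,0,0,0.87,-0.49,0,0,0,0,0,0,0,0,0]'

```text
time_s: 8.35
eef_pos: [0.5828, -0.1038, 0.1585]
ee_rot: [0.679, 0.734, 0.0, -0.001]
wrist_force: [-5.0, 4.2, -9.2]
finger_gap: 0.0084
```

Call:
apply_moves --rows '[0,0.92,-0.28,0,0,0,0,0.95,-0.23,0,0,0,0,0.98,-0.17,0,0,0,0,1.0,-0.07,0,0,0,0,0,0,0,0,0]'

```text
time_s: 8.85
eef_pos: [0.6196, -0.1005, 0.1656]
ee_rot: [0.679, 0.734, -0.001, -0.003]
wrist_force: [-7.8, 5.2, -4.2]
finger_gap: 0.0087
```

Call:
apply_moves --rows '[0,0.9,0.03,0,0,0,0,0.9,0.1,0,0,0,0,0.9,0.2,0,0,0,0,0.9,0.25,0,0,0,0,0,0,0,0,0]'

```text
time_s: 9.35
eef_pos: [0.6549, -0.0974, 0.1595]
ee_rot: [0.679, 0.734, -0.001, -0.003]
wrist_force: [-8.6, 4.0, -3.3]
finger_gap: 0.0083
```

Call:
apply_moves --rows '[0,0.4,0.1,0,0,0,0,0,0,0,0,0]'

```text
time_s: 9.55
eef_pos: [0.6579, -0.0972, 0.1585]
ee_rot: [0.679, 0.734, -0.002, -0.004]
wrist_force: [-9.8, 4.9, -1.8]
finger_gap: 0.0086
```

Call:
apply_moves --rows '[0,-0.4,-0.1,0,0,0,0,-0.4,-0.1,0,0,0,0,-0.4,-0.05,0,0,0,0,-0.2,0,0,0,0,0,0,0,0,0,0]'

```text
time_s: 10.05
eef_pos: [0.6465, -0.0983, 0.1621]
ee_rot: [0.679, 0.734, 0.001, -0.001]
wrist_force: [-5.1, 3.8, -4.5]
finger_gap: 0.0083
```

Call:
apply_moves --rows '[0,0,0,0,0,0,0,0,0,0,0,0,0,0,0,0,0,0,0,0,0,0,0,0]' --gripper -0.3

```text
time_s: 10.45
eef_pos: [0.6489, -0.101, 0.1629]
ee_rot: [0.679, 0.734, 0.001, 0.002]
wrist_force: [0.7, 0.2, -0.3]
finger_gap: 0.031
```

Run:
```python
from fit import *
s=monitor.observe();plan(s['eef_pos'],0)
b=cv2.cvtColor(eyes.snapshot('side'),cv2.COLOR_RGB2BGR)[120:265,200:360]
cv2.imwrite('pics/p3.png',cv2.resize(b,None,fx=4,fy=4,interpolation=cv2.INTER_CUBIC))
```

```text
t 10.45 pos [ 0.6489 -0.101   0.1629] cur yaw 4.4 tilt 0.29 q7 0.23 F [ 0.7  0.2 -0.3] gap 0.031
  shift in current tool axes cm [0. 0. 0.]  turn z (5deg) 0.88
```

View pics/p3.png

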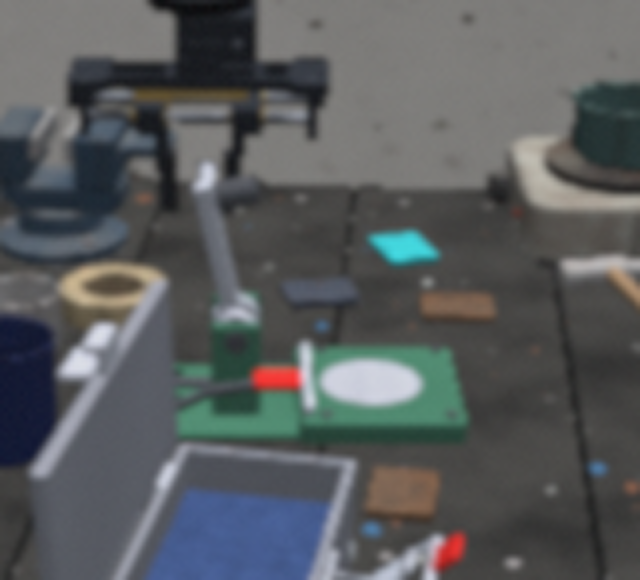

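Call:
apply_moves --rows '[0,0,-1,0,0,0,0,0,-2,0,0,0,0,0,-3,0,0,0,0,0,-2,0,0,0,-2,-2,0,0,0,-1.5,-2,-2,0,0,0,-1.5,-2,-2,0,0,0,-1.5,0,-2,0,0,0,-1.5,0,-2,0,0,0,-1.5,0,-2,0,0,0,-1.5,0,0,0,0,0,-1.5,0,0,0,0,0,-1.5,0,0,0,0,0,-1.5,0,0,0,0,0,-1.5,0,0,0,0,0,-1.5,0,0,0,0,0,-0.8,0,0,0,0,0,0]' --gripper 1

```text
time_s: 12.2
eef_pos: [0.5521, -0.2052, 0.2422]
ee_rot: [-0.008, 1.0, -0.0, 0.001]
wrist_force: [-0.0, 0.8, 0.1]
finger_gap: 0.088
```

Run:
```python
from fit import *
plan((.4505,-.247,.10),91.5)
```

```text
t 12.2 pos [ 0.5521 -0.2052  0.2422] cur yaw 90.9 tilt 0.08 q7 1.56 F [-0.   0.8  0.1] gap 0.088
  shift in current tool axes cm [10.25 -4.01 14.21]  turn z (5deg) -0.12
```

Call:
apply_moves --rows '[2,-0.8,0,0,0,0,2,-0.8,0,0,0,0,2,-0.8,0,0,0,0,2,-0.8,0,0,0,0,2.2,-0.8,2,0,0,0,0,0,4,0,0,0,0,0,4,0,0,0,0,0,4.2,0,0,0,0,0,3,0,0,0,0,0,2,0,0,0,0,0,1,0,0,0,0,0,0,0,0,0]'

```text
time_s: 13.4
eef_pos: [0.4506, -0.2463, 0.0388]
ee_rot: [-0.008, 1.0, -0.0, -0.0]
wrist_force: [0.8, -0.6, 0.3]
finger_gap: 0.0881
```

Run:
```python
from fit import *
plan((.4505,-.247,.027),91.5)
b=cv2.cvtColor(eyes.snapshot('side'),cv2.COLOR_RGB2BGR)[140:245,250:390]
cv2.imwrite('pics/p4.png',cv2.resize(b,None,fx=4.5,fy=4.5,interpolation=cv2.INTER_CUBIC))
```

```text
t 13.4 pos [ 0.4506 -0.2463  0.0388] cur yaw 90.9 tilt 0.06 q7 1.47 F [ 0.8 -0.6  0.3] gap 0.0881
  shift in current tool axes cm [ 0.01 -0.07  1.18]  turn z (5deg) -0.12
```

View pics/p4.png

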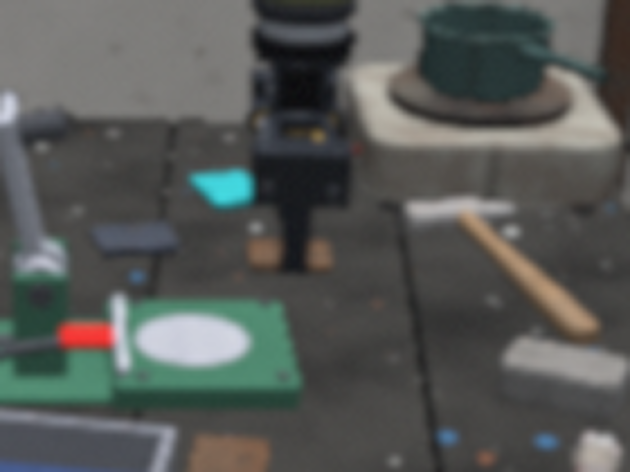

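Side view: the finger is centred on the bronze plate (px ~(314,196) in full image), which is the rightmost one. Descend and grip.

Call:
apply_moves --rows '[0,0,0.6,0,0,0,0,0,0.6,0,0,0,0,0,0,0,0,0]'

```text
time_s: 13.75
eef_pos: [0.4505, -0.2463, 0.0273]
ee_rot: [-0.008, 1.0, -0.0, 0.0]
wrist_force: [0.7, 0.2, -1.1]
finger_gap: 0.0885
```

Call:
apply_moves --rows '[0,0,0,0,0,0,0,0,0,0,0,0,0,0,0,0,0,0,0,0,0,0,0,0,0,0,0,0,0,0,0,0,0,0,0,0]' --gripper -1

```text
time_s: 14.35
eef_pos: [0.4505, -0.2465, 0.0275]
ee_rot: [-0.008, 1.0, -0.0, -0.0]
wrist_force: [-0.4, -0.5, 0.5]
finger_gap: 0.044
```

Run:
```python
from fit import *
print(T(PRESS,(-.1,0,.02)))
plan((.5188,-.0635,.10),94.5)
```

```text
[[ 0.51770717 -0.06383197  0.02      ]]
t 14.35 pos [ 0.4505 -0.2465  0.0275] cur yaw 91.0 tilt 0.01 q7 1.46 F [-0.4 -0.5  0.5] gap 0.044
  shift in current tool axes cm [-7.13 18.18 -7.26]  turn z (5deg) -0.71
```

Call:
apply_moves --rows '[0,0,-1,0,0,0,0,0,-2,0,0,0,0,0,-2.3,0,0,0,-0.7,1.8,-2,0,0,0,-0.7,1.8,0,0,0,0,-0.7,1.8,0,0,0,0,-0.7,1.8,0,0,0,0,-0.7,1.8,0,0,0,0,-0.7,1.8,0,0,0,0,-0.7,1.8,0,0,0,0,-0.7,1.8,0,0,0,0,-0.7,1.8,0,0,0,0,-0.8,2.0,0,0,0,-0.7,0,0,0,0,0,0]'

```text
time_s: 15.75
eef_pos: [0.5199, -0.059, 0.101]
ee_rot: [-0.042, 0.999, 0.002, 0.001]
wrist_force: [-0.1, -0.1, -1.8]
finger_gap: 0.0443
```

Run:
```python
from fit import *
plan((.5188,-.0635,.048),94.5)
```

```text
t 15.75 pos [ 0.5199 -0.059   0.101 ] cur yaw 94.8 tilt 0.24 q7 1.28 F [-0.1 -0.1 -1.8] gap 0.0443
  shift in current tool axes cm [ 0.16 -0.46  5.3 ]  turn z (5deg) 0.06
```

Call:
apply_moves --rows '[0.08,-0.2,2,0,0,0,0.08,-0.2,2,0,0,0,0,0,0.6,0,0,0,0,0,0.3,0,0,0,0,0,0.3,0,0,0,0,0,0,0,0,0]'

```text
time_s: 16.35
eef_pos: [0.5174, -0.0673, 0.0487]
ee_rot: [-0.039, 0.999, 0.0, 0.0]
wrist_force: [0.1, -0.2, -3.0]
finger_gap: 0.0441
```

Call:
apply_moves --rows '[-0.1,0.3,0,0,0,0,0,0,0.1,0,0,0,0,0,0,0,0,0]'

```text
time_s: 16.65
eef_pos: [0.5182, -0.0639, 0.0476]
ee_rot: [-0.039, 0.999, 0.0, 0.0]
wrist_force: [0.2, 0.7, -3.2]
finger_gap: 0.0444
```

Call:
apply_moves --rows '[0,0,0,0,0,0,0,0,0,0,0,0,0,0,0,0,0,0,0,0,0,0,0,0]' --gripper 0.5

```text
time_s: 17.05
eef_pos: [0.518, -0.0642, 0.0475]
ee_rot: [-0.039, 0.999, -0.0, 0.0]
wrist_force: [0.0, 0.2, 0.5]
finger_gap: 0.0659
```

Call:
apply_moves --rows '[0,0,-1,0,0,0,0,0,-3,0,0,0,0,0,-4,0,0,0,2,2,-2,0,0,1.6,2,2,0,0,0,1.6,2,2,0,0,0,1.6,0,3,0,0,0,1.6,0,3,0,0,0,1.6,0,3,0,0,0,1.6,0,0,0,0,0,1.6,0,0,0,0,0,1.6,0,0,0,0,0,1.6,0,0,0,0,0,1.6,0,0,0,0,0,1.6,0,0,0,0,0,0.4,0,0,0,0,0,0]' --gripper -1

```text
time_s: 18.65
eef_pos: [0.5034, 0.0785, 0.1478]
ee_rot: [0.678, 0.735, 0.0, -0.0]
wrist_force: [-0.0, -0.2, -0.7]
finger_gap: 0.0003
```

Run:
```python
from fit import *
plan(T(PRESS,(-.032,.056,.105))[0],np.degrees(PRESS[2]))
a=cv2.cvtColor(eyes.snapshot('top'),cv2.COLOR_RGB2BGR)[140:275,205:365]
b=cv2.cvtColor(eyes.snapshot('side'),cv2.COLOR_RGB2BGR)[130:265,200:360]
cv2.imwrite('pics/p5.png',cv2.resize(np.hstack([a,b]),None,fx=2.5,fy=2.5,interpolation=cv2.INTER_CUBIC))
```

```text
t 18.65 pos [0.5034 0.0785 0.1478] cur yaw 4.6 tilt 0.03 q7 0.15 F [-0.  -0.2 -0.7] gap 0.0003
  shift in current tool axes cm [-8.72  7.1   4.28]  turn z (5deg) 0.02
```

View pics/p5.png

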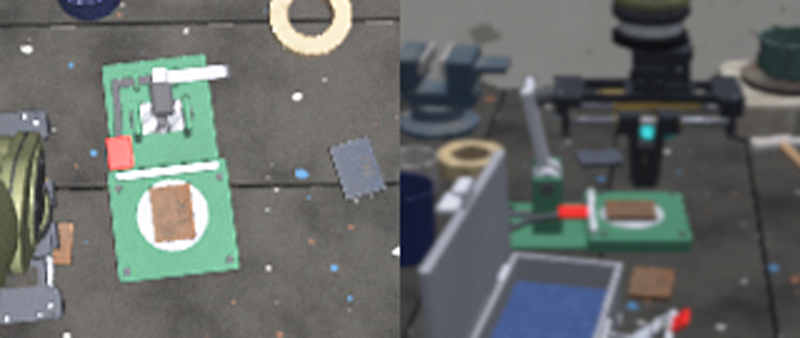

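Call:
apply_moves --rows '[-1.8,1.4,0,0,0,0,-1.8,1.4,0,0,0,0,-1.8,1.4,0,0,0,0,-1.8,1.4,0,0,0,0,-1.5,1.5,1,0,0,0,0,0,2,0,0,0,0,0,2,0,0,0,0,0,1,0,0,0,0,0,0,0,0,0]'

```text
time_s: 19.65
eef_pos: [0.58, -0.0028, 0.0862]
ee_rot: [0.679, 0.734, -0.001, -0.001]
wrist_force: [-0.5, -0.6, -0.0]
finger_gap: 0.0005
```

Run:
```python
from fit import *
plan(T(PRESS,(-.032,.055,.073))[0],np.degrees(PRESS[2]))
b=cv2.cvtColor(eyes.snapshot('side'),cv2.COLOR_RGB2BGR)[130:265,200:360]
cv2.imwrite('pics/p6.png',cv2.resize(b,None,fx=4,fy=4,interpolation=cv2.INTER_CUBIC))
```

```text
t 19.65 pos [ 0.58   -0.0028  0.0862] cur yaw 4.5 tilt 0.16 q7 0.27 F [-0.5 -0.6 -0. ] gap 0.0005
  shift in current tool axes cm [-0.1   0.12  1.32]  turn z (5deg) 0.01
```

View pics/p6.png

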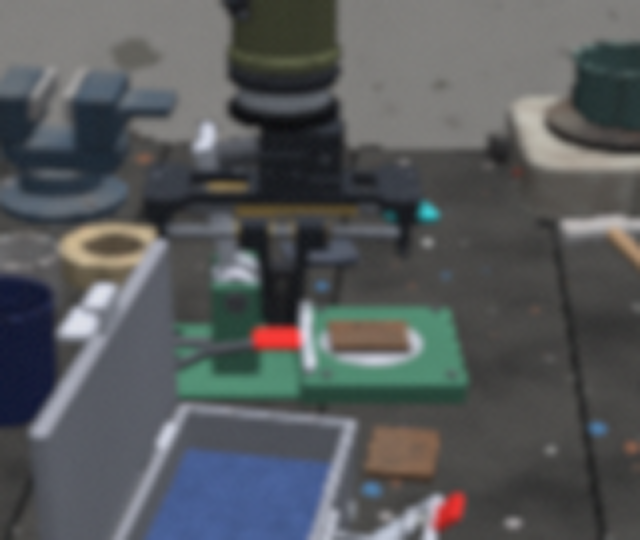

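Call:
apply_moves --rows '[0,0,0.6,0,0,0,0,0,0.6,0,0,0,0,0,0.4,0,0,0,0,0,0.4,0,0,0,0,0,0.4,0,0,0,0,0,0.3,0,0,0,0,0,0,0,0,0]'

```text
time_s: 20.4
eef_pos: [0.5801, -0.0029, 0.0598]
ee_rot: [0.679, 0.734, -0.001, -0.001]
wrist_force: [-1.8, -0.4, 2.5]
finger_gap: 0.0005
```

Run:
```python
from fit import *
plan(T(PRESS,(-.032,.055,.073))[0],np.degrees(PRESS[2]))
b=cv2.cvtColor(eyes.snapshot('side'),cv2.COLOR_RGB2BGR)[130:265,200:360]
cv2.imwrite('pics/p7.png',cv2.resize(b,None,fx=4,fy=4,interpolation=cv2.INTER_CUBIC))
```

```text
t 20.4 pos [ 0.5801 -0.0029  0.0598] cur yaw 4.5 tilt 0.12 q7 0.27 F [-1.8 -0.4  2.5] gap 0.0005
  shift in current tool axes cm [-0.08  0.1  -1.32]  turn z (5deg) -0.01
```

View pics/p7.png

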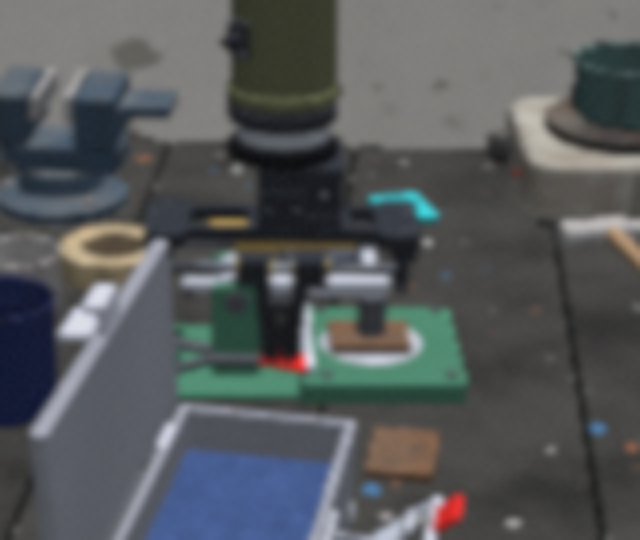

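Call:
apply_moves --rows '[0,0,-1,0,0,0,0,0,-2,0,0,0,0,0,-3,0,0,0,0,0,-3,0,0,0,-2,-1.3,0,0,0,0,-2,-1.3,0,0,0,0,-2,-1.3,0,0,0,0,-2,-1.3,0,0,0,0,-2,-1.3,0,0,0,0,0,0,0,0,0,0]' --gripper 0.2

```text
time_s: 21.45
eef_pos: [0.5232, -0.1117, 0.1516]
ee_rot: [0.681, 0.732, -0.001, 0.001]
wrist_force: [-0.3, 0.4, 0.5]
finger_gap: 0.0533
```

Run:
```python
from fit import *
plan(T(PRESS,(-.099,-.046,.0705))[0],np.degrees(PRESS[2]))
```

```text
t 21.45 pos [ 0.5232 -0.1117  0.1516] cur yaw 4.1 tilt 0.18 q7 0.42 F [-0.3  0.4  0.5] gap 0.0533
  shift in current tool axes cm [ 0.24 -0.09  8.11]  turn z (5deg) -0.07
```

Call:
apply_moves --rows '[0.1,0,3,0,0,0,0.1,-0.1,2.5,0,0,0,0,0,1.6,0,0,0,0,0,1,0,0,0,0,0,0,0,0,0]'

```text
time_s: 21.95
eef_pos: [0.5233, -0.1049, 0.0687]
ee_rot: [0.679, 0.734, 0.0, -0.0]
wrist_force: [-0.7, 0.4, -0.2]
finger_gap: 0.0531
```

Call:
apply_moves --rows '[0,0,0,0,0,0,0,0,0,0,0,0,0,0,0,0,0,0,0,0,0,0,0,0,0,0,0,0,0,0,0,0,0,0,0,0,0,0,0,0,0,0]' --gripper -1

```text
time_s: 22.65
eef_pos: [0.5223, -0.1057, 0.0696]
ee_rot: [0.679, 0.734, -0.0, -0.0]
wrist_force: [-2.9, -0.2, 4.2]
finger_gap: 0.0101
```

Call:
apply_moves --rows '[0,0.1,-1.0,0,0,0,0,0.2,-0.98,0,0,0,0,0.3,-0.95,0,0,0,0,0.39,-0.92,0,0,0,0,0,0,0,0,0]'

```text
time_s: 23.15
eef_pos: [0.5313, -0.1049, 0.109]
ee_rot: [0.679, 0.734, -0.001, -0.001]
wrist_force: [-5.9, -2.5, -4.2]
finger_gap: 0.0089
```

Call:
apply_moves --rows '[0,0.48,-0.88,0,0,0,0,0.56,-0.82,0,0,0,0,0.64,-0.76,0,0,0,0,0.71,-0.69,0,0,0,0,0.78,-0.62,0,0,0,0,0,0,0,0,0]'

```text
time_s: 23.75
eef_pos: [0.5639, -0.1016, 0.1465]
ee_rot: [0.679, 0.734, -0.0, -0.001]
wrist_force: [-6.5, 0.9, -3.7]
finger_gap: 0.0084
```

Forces are now pure spring. Continuing the arc.

Call:
apply_moves --rows '[0,0.84,-0.54,0,0,0,0,0.89,-0.45,0,0,0,0,0.93,-0.35,0,0,0,0,0.96,-0.26,0,0,0,0,0.98,-0.16,0,0,0,0,1.0,-0.06,0,0,0,0,0,0,0,0,0]'

```text
time_s: 24.45
eef_pos: [0.6192, -0.0964, 0.1644]
ee_rot: [0.678, 0.735, -0.0, -0.002]
wrist_force: [-7.9, 2.2, 1.0]
finger_gap: 0.0083
```

Call:
apply_moves --rows '[0,1.0,0.04,0,0,0,0,1.0,0.13,0,0,0,0,0.97,0.22,0,0,0,0,0.95,0.28,0,0,0,0,0.2,0.05,0,0,0,0,0,0,0,0,0]'

```text
time_s: 25.05
eef_pos: [0.6588, -0.0928, 0.1571]
ee_rot: [0.679, 0.735, -0.001, -0.003]
wrist_force: [-9.6, 3.3, 2.8]
finger_gap: 0.0082
```

Call:
apply_moves --rows '[0,-0.4,-0.1,0,0,0,0,-0.4,-0.1,0,0,0,0,-0.4,-0.05,0,0,0,0,-0.2,0,0,0,0,0,0,0,0,0,0]'

```text
time_s: 25.55
eef_pos: [0.6482, -0.0939, 0.1606]
ee_rot: [0.678, 0.735, 0.002, -0.0]
wrist_force: [-3.7, 2.9, 1.0]
finger_gap: 0.0084
```

Call:
apply_moves --rows '[0,0,0,0,0,0,0,0,0,0,0,0,0,0,0,0,0,0,0,0,0,0,0,0]' --gripper -0.3

```text
time_s: 25.95
eef_pos: [0.6489, -0.0963, 0.1601]
ee_rot: [0.679, 0.734, 0.001, 0.002]
wrist_force: [-0.7, 0.0, -0.6]
finger_gap: 0.0304
```

Run:
```python
from fit import *
plan(T(PRESS,(-.1,0,.10))[0],94.5)
b=cv2.cvtColor(eyes.snapshot('side'),cv2.COLOR_RGB2BGR)[130:265,200:360]
cv2.imwrite('pics/p8.png',cv2.resize(b,None,fx=4,fy=4,interpolation=cv2.INTER_CUBIC))
```

```text
t 25.95 pos [ 0.6489 -0.0963  0.1601] cur yaw 4.5 tilt 0.23 q7 0.35 F [-0.7  0.  -0.6] gap 0.0304
  shift in current tool axes cm [  4.26 -12.85   5.96]  turn z (5deg) 17.99
```

View pics/p8.png

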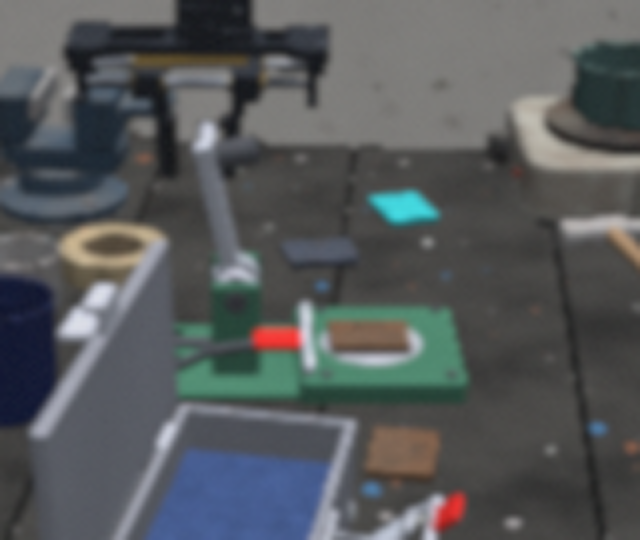

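Call:
apply_moves --rows '[0,0,-1,0,0,0,0,0,-3,0,0,0,0,0,-3,0,0,0,0.7,-2.2,0,0,0,0,0.7,-2.2,0,0,0,0,0.7,-2.2,0,0,0,0,0.7,-2.1,0,0,0,0,0.7,-2.1,0,0,0,0,0.7,-2.1,0,0,0,0,0,0,0,0,0,-1.6,0,0,0,0,0,-1.6,0,0,0,0,0,-1.6,0,0,0,0,0,-1.6,0,0,0,0,0,-1.6,0,0,0,0,0,-1.6,0,0,0,0,0,-1.6,0,0,0,0,0,-1.6,0,0,0,0,0,-1.6,0,0,0,0,0,-1.6,0,0,0,0,0,-1.6]' --gripper 0.5

```text
time_s: 28.0
eef_pos: [0.516, -0.0646, 0.23]
ee_rot: [-0.024, 1.0, -0.0, 0.001]
wrist_force: [0.8, -0.3, -0.4]
finger_gap: 0.0661
```

Run:
```python
from fit import *
plan(T(PRESS,(-.099,0,.047))[0],94.5)
```

```text
t 28.0 pos [ 0.516  -0.0646  0.23  ] cur yaw 92.7 tilt 0.11 q7 1.41 F [ 0.8 -0.3 -0.4] gap 0.0661
  shift in current tool axes cm [-0.24  0.09 18.3 ]  turn z (5deg) -0.35
```

Call:
apply_moves --rows '[-0.1,0,4,0,0,-0.35,-0.1,0.1,4,0,0,0,0,0,4,0,0,0,0,0,3,0,0,0,0,0,2,0,0,0,0,0,1.2,0,0,0,0,0,0,0,0,0]'

```text
time_s: 28.7
eef_pos: [0.5177, -0.0634, 0.0468]
ee_rot: [-0.037, 0.999, -0.0, -0.0]
wrist_force: [0.4, 0.6, 0.1]
finger_gap: 0.0658
```

Call:
apply_moves --rows '[0,0,0,0,0,0,0,0,0,0,0,0,0,0,0,0,0,0,0,0,0,0,0,0,0,0,0,0,0,0]' --gripper -1

```text
time_s: 29.2
eef_pos: [0.5179, -0.0633, 0.0478]
ee_rot: [-0.037, 0.999, -0.0, 0.001]
wrist_force: [-0.4, 0.4, 6.0]
finger_gap: 0.0445
```

Run:
```python
from fit import *
print(T(CASE,[(-.005,-.048,.04),(-.005,.048,.04)]))
plan(T(CASE,(-.005,.048,.15))[0],90+np.degrees(CASE[2]))
```

```text
[[0.57876534 0.2238118  0.04      ]
 [0.58808186 0.31935867 0.04      ]]
t 29.2 pos [ 0.5179 -0.0633  0.0478] cur yaw 94.2 tilt 0.09 q7 1.32 F [-0.4  0.4  6. ] gap 0.0445
  shift in current tool axes cm [ -9.82  37.64 -10.22]  turn z (5deg) 1.95
```

Call:
apply_moves --rows '[0,0,-1,0,0,0,0,0,-2,0,0,0,0,0,-3,0,0,0,0,0,-4,0,0,0,-0.8,3.1,-0.2,0,0,0,-0.8,3.1,0,0,0,0,-0.8,3.1,0,0,0,0,-0.8,3.1,0,0,0,0,-0.8,3.1,0,0,0,0,-0.8,3.1,0,0,0,0,-0.8,3.1,0,0,0,0,-0.8,3.1,0,0,0,0,-0.8,3.1,0,0,0,0,-0.8,3.1,0,0,0,0,-0.8,3.1,0,0,0,0,-0.8,3.1,0,0,0,0,0,0,0,0,0,1,0,0,0,0,0,0.9,0,0,0,0,0,0]'

```text
time_s: 31.1
eef_pos: [0.5848, 0.315, 0.1489]
ee_rot: [0.046, 0.999, -0.0, -0.001]
wrist_force: [0.9, -0.5, -2.5]
finger_gap: 0.0446
```

Run:
```python
from fit import *
plan(T(CASE,(-.005,.048,.068))[0],90+np.degrees(CASE[2]))
b=cv2.cvtColor(eyes.snapshot('side'),cv2.COLOR_RGB2BGR)[130:325,180:370]
cv2.imwrite('pics/p9.png',cv2.resize(b,None,fx=3,fy=3,interpolation=cv2.INTER_CUBIC))
```

```text
t 31.1 pos [0.5848 0.315  0.1489] cur yaw 84.7 tilt 0.1 q7 0.82 F [ 0.9 -0.5 -2.5] gap 0.0446
  shift in current tool axes cm [-0.29  0.48  8.09]  turn z (5deg) 0.06
```

View pics/p9.png

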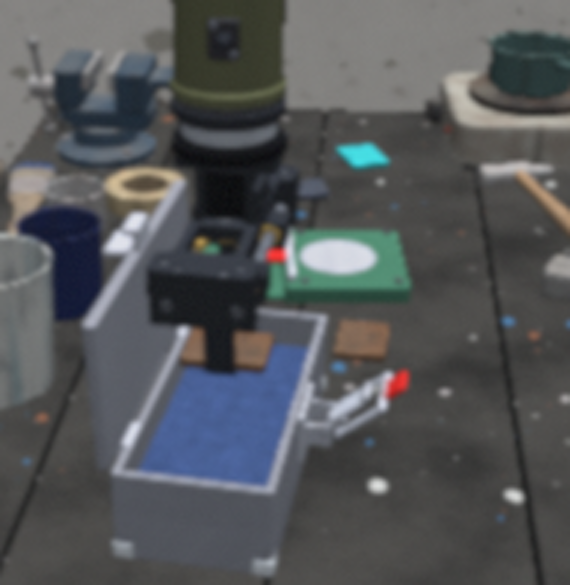

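Call:
apply_moves --rows '[0,0.2,2,0,0,0,0,0.2,2,0,0,0,0,0,2,0,0,0,0,0,1,0,0,0,0,0,0.6,0,0,0,0,0,0.4,0,0,0,0,0,0,0,0,0]'

```text
time_s: 31.85
eef_pos: [0.5862, 0.3189, 0.0693]
ee_rot: [0.046, 0.999, 0.0, 0.0]
wrist_force: [0.4, 0.3, -1.7]
finger_gap: 0.0446
```

Call:
apply_moves --rows '[0,0,0,0,0,0,0,0,0,0,0,0,0,0,0,0,0,0,0,0,0,0,0,0]' --gripper 0.4

```text
time_s: 32.25
eef_pos: [0.5864, 0.3192, 0.0697]
ee_rot: [0.046, 0.999, 0.0, 0.0]
wrist_force: [0.3, -0.1, -0.3]
finger_gap: 0.0617
```

Call:
apply_moves --rows '[0,0,-1,0,0,0,0,0,-3,0,0,0,0,0,-4,0,0,0,0,0,-4,0,0,0,3,-3,0,0,0,0,3,-3,0,0,0,0,3,-3,0,0,0,0,3,-3,0,0,0,0,2,-3,0,0,0,0,0,-3,0,0,0,0,0,0,0,0,0,0]'

```text
time_s: 33.35
eef_pos: [0.4289, 0.1481, 0.1899]
ee_rot: [0.049, 0.999, -0.002, -0.001]
wrist_force: [-0.5, 0.3, -0.3]
finger_gap: 0.0619
```

Run:
```python
from fit import *
plan((.566,-.266,.1),0)
im=snap('top','top10')
snap('side','side10')
for c in('top','side'): print([(round(d['conf'],2),round(d['centre'][0]*512,1),round(d['centre'][1]*384,1)) for d in eyes.find_in('blue_plate',c)])
```

```text
t 33.35 pos [0.4289 0.1481 0.1899] cur yaw 84.4 tilt 0.21 q7 0.87 F [-0.5  0.3 -0.3] gap 0.0619
  shift in current tool axes cm [-17.68 -39.85   9.12]  turn z (5deg) 16.88
[(0.88, 389.4, 231.3), (0.77, 347.5, 208.0)]
[(0.44, 302.7, 181.0)]
```

View pics/top10.png

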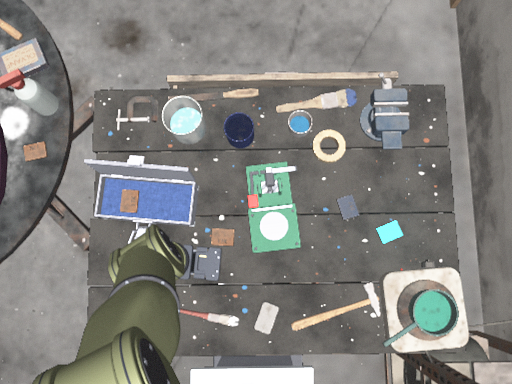

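View pics/side10.png

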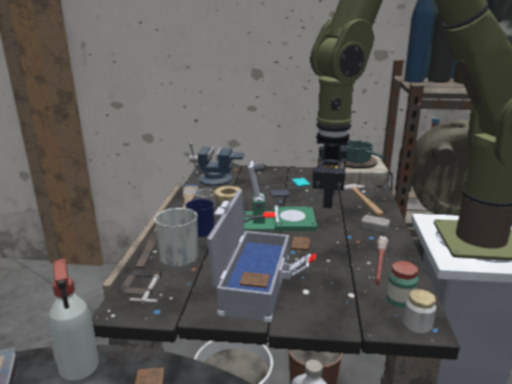

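The bronze plate is in the case (130,201). Blue candidates are (347,207), slate blue, and (389,231), turquoise, which the task excludes, so I'm using (347,207). Next I'll measure its orientation in an enlarged crop.

Run:
```python
from fit import *
im=cv2.imread('pics/top10.png')[180:260,310:420]
big=cv2.resize(im,None,fx=6,fy=6,interpolation=cv2.INTER_CUBIC)
f=big.astype(int); m=((f[:,:,0]-f[:,:,2]>12)&(f.sum(2)<420)).astype(np.uint8)
m=cv2.morphologyEx(m,cv2.MORPH_OPEN,np.ones((11,11)))
n,l,st,c=cv2.connectedComponentsWithStats(m); print(st[1:],c[1:])
k=1+np.argmax(st[1:,4]); cnt=cv2.findContours((l==k).astype(np.uint8),0,2)[0][0]
r=cv2.minAreaRect(cnt); bx=cv2.boxPoints(r); cv2.polylines(big,[bx.astype(int)],True,(0,255,255),1)
P=np.array([atz('top',310+(x-2.5)/6,180+(y-2.5)/6,.008) for x,y in bx]); print(P.round(4),P.mean(0))
for i in range(4): d=P[(i+1)%4]-P[i]; print(np.linalg.norm(d),np.degrees(np.arctan2(d[1],d[0])))
cv2.imwrite('pics/blue.png',big)
```

```text
[[ 181  103  108  121 6508]
 [ 203  109   21   14  234]] [[232.36462815 168.13383528]
 [213.         115.5       ]]
[[ 0.5859 -0.2417  0.008 ]
 [ 0.598  -0.2801  0.008 ]
 [ 0.547  -0.2944  0.008 ]
 [ 0.5351 -0.2563  0.008 ]] [ 0.56651577 -0.26811244  0.008     ]
0.040189455254225064 -72.53557118215731
0.05297357796971203 -164.29861389455073
0.039924828604903734 107.36196971103845
0.05289472350581809 15.985586035268105
```

View pics/blue.png

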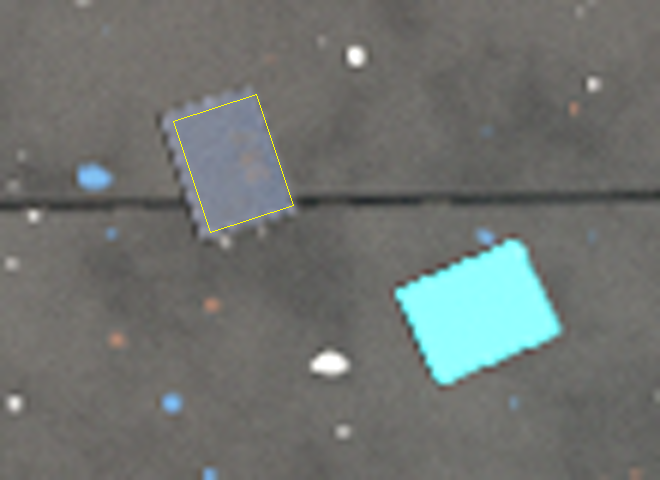

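Call:
apply_moves --rows '[-0.8,-2.85,0,0,0,0,-0.8,-2.85,0,0,0,0,-0.8,-2.85,0,0,0,0,-0.8,-2.85,0,0,0,0,-0.8,-2.85,0,0,0,0,-0.8,-2.85,0,0,0,0,-0.8,-2.85,0,0,0,0,-0.8,-2.85,0,0,0,0,-0.8,-2.85,0,0,0,0,-0.8,-2.85,0,0,0,0,-0.8,-2.85,0,0,0,0,-0.8,-2.85,0,0,0,0,-0.8,-2.85,0,0,0,0,-0.8,-2.85,0,0,0,0,-2.2,0,0,0,0,0,-2.2,0,0,0,0,0,-2.2,0,0,0,0,-1.5,0,0,0,0,0,-1.5,0,0,0,0,0,-1.4,0,0,0,0,0,0]' --gripper 1

```text
time_s: 35.55
eef_pos: [0.5716, -0.2602, 0.1889]
ee_rot: [-0.146, 0.989, 0.0, 0.0]
wrist_force: [0.1, 0.7, 0.6]
finger_gap: 0.088
```

Run:
```python
from fit import *
plan((.5665,-.266,.027),106.5)
```

```text
t 35.55 pos [ 0.5716 -0.2602  0.1889] cur yaw 106.8 tilt 0.08 q7 1.89 F [0.1 0.7 0.6] gap 0.088
  shift in current tool axes cm [ 0.68 -0.42 16.18]  turn z (5deg) 0.06
```

Call:
apply_moves --rows '[0.3,-0.2,4,0,0,0,0.3,-0.2,4,0,0,0,0,0,4,0,0,0,0,0,2,0,0,0,0,0,0.9,0,0,0,0,0,0,0,0,0]'

```text
time_s: 36.15
eef_pos: [0.566, -0.2659, 0.0392]
ee_rot: [-0.145, 0.989, 0.0, -0.001]
wrist_force: [0.5, 0.1, -0.5]
finger_gap: 0.0884
```

Run:
```python
from fit import *
plan((.5665,-.266,.027),106.5)
b=cv2.cvtColor(eyes.snapshot('side'),cv2.COLOR_RGB2BGR)[130:235,240:380]
cv2.imwrite('pics/p11.png',cv2.resize(b,None,fx=4.5,fy=4.5,interpolation=cv2.INTER_CUBIC))
```

```text
t 36.15 pos [ 0.566  -0.2659  0.0392] cur yaw 106.7 tilt 0.08 q7 1.81 F [ 0.5  0.1 -0.5] gap 0.0884
  shift in current tool axes cm [-0.05 -0.02  1.22]  turn z (5deg) 0.03
```

View pics/p11.png

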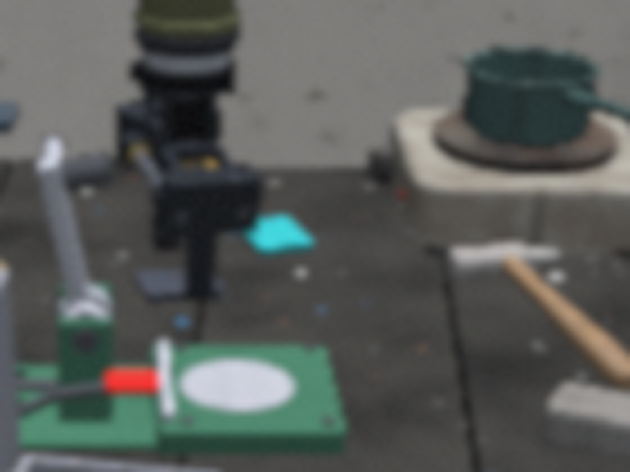

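Call:
apply_moves --rows '[0,0,0.6,0,0,0,0,0,0.6,0,0,0,0,0,0,0,0,0]'

```text
time_s: 36.5
eef_pos: [0.5659, -0.2666, 0.028]
ee_rot: [-0.145, 0.989, 0.0, -0.0]
wrist_force: [0.1, -0.5, -0.1]
finger_gap: 0.088
```

Call:
apply_moves --rows '[0,0,0,0,0,0,0,0,0,0,0,0,0,0,0,0,0,0,0,0,0,0,0,0,0,0,0,0,0,0,0,0,0,0,0,0]' --gripper -1

```text
time_s: 37.1
eef_pos: [0.566, -0.2667, 0.0281]
ee_rot: [-0.145, 0.989, -0.0, 0.0]
wrist_force: [-0.3, 0.4, 0.2]
finger_gap: 0.0444
```

Call:
apply_moves --rows '[0,0,-1,0,0,0,0,0,-2,0,0,0,0,0,-3,0,0,0,0,0,-1.5,0,0,0,0,0,0,0,0,1.2,0,0,0,0,0,1.2,0,0,0,0,0,0]'

```text
time_s: 37.8
eef_pos: [0.5658, -0.2665, 0.1034]
ee_rot: [-0.041, 0.999, -0.0, -0.0]
wrist_force: [-0.3, -0.2, -1.6]
finger_gap: 0.0445
```

Run:
```python
from fit import *
plan((.5185,-.0640,.10),94.5)
```

```text
t 37.8 pos [ 0.5658 -0.2665  0.1034] cur yaw 94.7 tilt 0.02 q7 1.69 F [-0.3 -0.2 -1.6] gap 0.0445
  shift in current tool axes cm [ 3.06 20.57  0.33]  turn z (5deg) 0.04
```

Call:
apply_moves --rows '[1,0,0,0,0,0,1,0,0,0,0,0,1,0,0,0,0,0,0,2,0,0,0,0,0,2,0,0,0,0,0,2,0,0,0,0,0,2,0,0,0,0,0,2,0,0,0,0,0,2,0,0,0,0,0,2,0,0,0,0,0,2,0,0,0,0,0,2,0,0,0,0,0,2,0,0,0,0,0,0.5,0,0,0,0,0,0,0,0,0,0,0,0,0,0,0,0]'

```text
time_s: 39.4
eef_pos: [0.519, -0.0664, 0.1031]
ee_rot: [-0.04, 0.999, -0.001, -0.0]
wrist_force: [-0.1, 0.3, -1.2]
finger_gap: 0.0443
```

Run:
```python
from fit import *
plan((.5185,-.0640,.0482),94.5)
```

```text
t 39.4 pos [ 0.519  -0.0664  0.1031] cur yaw 94.6 tilt 0.06 q7 1.36 F [-0.1  0.3 -1.2] gap 0.0443
  shift in current tool axes cm [0.03 0.25 5.49]  turn z (5deg) 0.03
```

Call:
apply_moves --rows '[0,0.2,2,0,0,0,0,0,2,0,0,0,0,0,0.8,0,0,0,0,0,0.4,0,0,0,0,0,0.3,0,0,0,0,0,0,0,0,0]'

```text
time_s: 40.0
eef_pos: [0.5194, -0.0632, 0.0484]
ee_rot: [-0.041, 0.999, -0.0, 0.0]
wrist_force: [0.1, -0.0, -1.7]
finger_gap: 0.0442
```

Call:
apply_moves --rows '[0,0,0,0,0,0,0,0,0,0,0,0,0,0,0,0,0,0,0,0,0,0,0,0]' --gripper 0.5

```text
time_s: 40.4
eef_pos: [0.5193, -0.0627, 0.0484]
ee_rot: [-0.041, 0.999, 0.0, 0.0]
wrist_force: [-0.6, 0.4, -0.0]
finger_gap: 0.066
```

Call:
apply_moves --rows '[0,0,-1,0,0,0,0,0,-3,0,0,0,0,0,-4,0,0,0,2,2,-2,0,0,1.6,2,2,0,0,0,1.6,2,2,0,0,0,1.6,0,3,0,0,0,1.6,0,3,0,0,0,1.6,0,3,0,0,0,1.6,0,0,0,0,0,1.6,0,0,0,0,0,1.6,0,0,0,0,0,1.6,0,0,0,0,0,1.6,0,0,0,0,0,1.6,0,0,0,0,0,0.4,0,0,0,0,0,0]' --gripper -1

```text
time_s: 42.0
eef_pos: [0.5039, 0.0798, 0.1485]
ee_rot: [0.677, 0.736, 0.0, -0.0]
wrist_force: [0.6, 0.2, 0.3]
finger_gap: 0.0003
```

Run:
```python
from fit import *
plan(T(PRESS,(-.032,.055,.105))[0],np.degrees(PRESS[2]))
a=cv2.cvtColor(eyes.snapshot('top'),cv2.COLOR_RGB2BGR)[140:275,205:365]
b=cv2.cvtColor(eyes.snapshot('side'),cv2.COLOR_RGB2BGR)[130:265,200:360]
cv2.imwrite('pics/p12.png',cv2.resize(np.hstack([a,b]),None,fx=2.5,fy=2.5,interpolation=cv2.INTER_CUBIC))
```

```text
t 42.0 pos [0.5039 0.0798 0.1485] cur yaw 4.8 tilt 0.03 q7 0.24 F [0.6 0.2 0.3] gap 0.0003
  shift in current tool axes cm [-8.98  7.    4.35]  turn z (5deg) 0.07
```

View pics/p12.png

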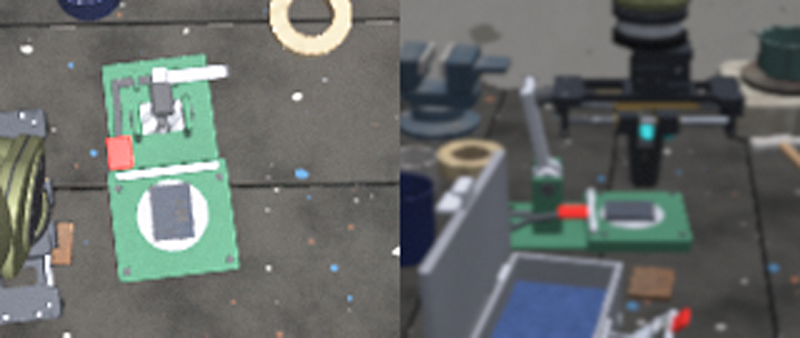

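The blue plate is centred on the anvil (172,212 in the crop) and the arm is cocked. Next is the trigger.

Call:
apply_moves --rows '[-1.8,1.4,0,0,0,0,-1.8,1.4,0,0,0,0,-1.8,1.4,0,0,0,0,-1.8,1.4,0,0,0,0,-1.6,1.4,1,0,0,0,0,0,2,0,0,0,0,0,2,0,0,0,0,0,1,0,0,0,0,0,0,0,0,0]'

```text
time_s: 43.0
eef_pos: [0.5799, -0.0022, 0.0869]
ee_rot: [0.677, 0.736, -0.001, -0.001]
wrist_force: [-0.1, 0.2, 1.2]
finger_gap: 0.0001
```

Call:
apply_moves --rows '[0,0,0.6,0,0,0,0,0,0.6,0,0,0,0,0,0.4,0,0,0,0,0,0.4,0,0,0,0,0,0.4,0,0,0,0,0,0.3,0,0,0,0,0,0,0,0,0]'

```text
time_s: 43.7
eef_pos: [0.5802, -0.0023, 0.0606]
ee_rot: [0.677, 0.736, -0.001, -0.001]
wrist_force: [-2.0, -0.5, 0.7]
finger_gap: 0.0001
```

Run:
```python
from fit import *
plan(T(PRESS,(-.032,.055,.073))[0],np.degrees(PRESS[2]))
b=cv2.cvtColor(eyes.snapshot('side'),cv2.COLOR_RGB2BGR)[130:265,200:360]
cv2.imwrite('pics/p13.png',cv2.resize(b,None,fx=4,fy=4,interpolation=cv2.INTER_CUBIC))
```

```text
t 43.7 pos [ 0.5802 -0.0023  0.0606] cur yaw 4.7 tilt 0.09 q7 0.36 F [-2.  -0.5  0.7] gap 0.0001
  shift in current tool axes cm [-0.14  0.08 -1.24]  turn z (5deg) 0.05
```

View pics/p13.png

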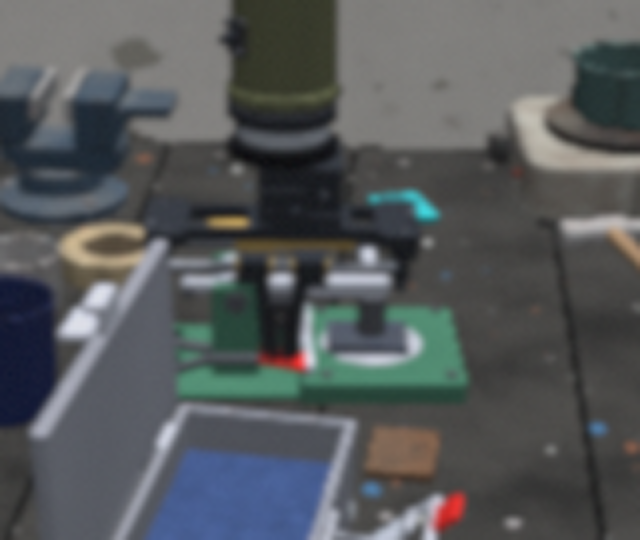

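Call:
apply_moves --rows '[0,0,-1,0,0,0,0,0,-2,0,0,0,0,0,-3,0,0,0,0,0,-3,0,0,0,-2,-1.3,0,0,0,0,-2,-1.3,0,0,0,0,-2,-1.3,0,0,0,0,-2,-1.3,0,0,0,0,-2,-1.3,0,0,0,0,0,0,0,0,0,0]' --gripper 0.2

```text
time_s: 44.75
eef_pos: [0.5235, -0.1114, 0.1523]
ee_rot: [0.68, 0.734, -0.001, 0.001]
wrist_force: [0.8, 0.1, -0.2]
finger_gap: 0.0528
```

Run:
```python
from fit import *
plan(T(PRESS,(-.099,-.044,.070))[0],np.degrees(PRESS[2]))
```

```text
t 44.75 pos [ 0.5235 -0.1114  0.1523] cur yaw 4.4 tilt 0.17 q7 0.5 F [ 0.8  0.1 -0.2] gap 0.0528
  shift in current tool axes cm [ 0.41 -0.11  8.22]  turn z (5deg) -0.02
```

Call:
apply_moves --rows '[0,0,3,0,0,0,0.1,-0.1,2.5,0,0,0,0,0,1.6,0,0,0,0,0,1.1,0,0,0,0,0,0,0,0,0]'

```text
time_s: 45.25
eef_pos: [0.5236, -0.1056, 0.0683]
ee_rot: [0.677, 0.736, 0.0, -0.0]
wrist_force: [0.0, -0.3, -0.5]
finger_gap: 0.0531
```

Call:
apply_moves --rows '[0,0,0,0,0,0,0,0,0,0,0,0,0,0,0,0,0,0,0,0,0,0,0,0,0,0,0,0,0,0,0,0,0,0,0,0,0,0,0,0,0,0]' --gripper -1

```text
time_s: 45.95
eef_pos: [0.5224, -0.1065, 0.0693]
ee_rot: [0.677, 0.736, -0.0, -0.001]
wrist_force: [-2.8, 0.2, 5.0]
finger_gap: 0.0092
```

Call:
apply_moves --rows '[0,0.1,-1.0,0,0,0,0,0.2,-0.98,0,0,0,0,0.3,-0.95,0,0,0,0,0.39,-0.92,0,0,0,0,0.48,-0.88,0,0,0,0,0.56,-0.82,0,0,0,0,0.64,-0.76,0,0,0,0,0.71,-0.69,0,0,0,0,0.78,-0.62,0,0,0,0,0,0,0,0,0]'

```text
time_s: 46.95
eef_pos: [0.5633, -0.1024, 0.1461]
ee_rot: [0.677, 0.736, -0.001, -0.002]
wrist_force: [-6.6, 0.1, -2.7]
finger_gap: 0.0078
```

Call:
apply_moves --rows '[0,0.84,-0.54,0,0,0,0,0.89,-0.45,0,0,0,0,0.93,-0.35,0,0,0,0,0.96,-0.26,0,0,0,0,0.98,-0.16,0,0,0,0,1.0,-0.06,0,0,0,0,1.0,0.04,0,0,0,0,1.0,0.13,0,0,0,0,0.97,0.22,0,0,0,0,0.95,0.28,0,0,0,0,0.2,0.05,0,0,0,0,0,0,0,0,0]'

```text
time_s: 48.15
eef_pos: [0.6589, -0.0934, 0.1569]
ee_rot: [0.677, 0.736, -0.001, -0.004]
wrist_force: [-10.3, 1.6, 4.7]
finger_gap: 0.0082
```

Call:
apply_moves --rows '[0,-0.4,-0.1,0,0,0,0,-0.4,-0.1,0,0,0,0,-0.4,-0.05,0,0,0,0,-0.2,0,0,0,0,0,0,0,0,0,0]'

```text
time_s: 48.65
eef_pos: [0.6489, -0.0944, 0.1603]
ee_rot: [0.677, 0.736, 0.002, 0.0]
wrist_force: [-2.4, 5.2, 3.8]
finger_gap: 0.0087
```

Call:
apply_moves --rows '[0,0,0,0,0,0,0,0,0,0,0,0,0,0,0,0,0,0,0,0,0,0,0,0]' --gripper -0.3

```text
time_s: 49.05
eef_pos: [0.649, -0.0966, 0.1593]
ee_rot: [0.677, 0.736, 0.001, 0.001]
wrist_force: [0.3, 1.1, 1.0]
finger_gap: 0.0306
```

Run:
```python
from fit import *
plan(T(PRESS,(-.099,0,.047))[0],94.5)
b=cv2.cvtColor(eyes.snapshot('side'),cv2.COLOR_RGB2BGR)[130:265,200:360]
cv2.imwrite('pics/p14.png',cv2.resize(b,None,fx=4,fy=4,interpolation=cv2.INTER_CUBIC))
```

```text
t 49.05 pos [ 0.649  -0.0966  0.1593] cur yaw 4.7 tilt 0.17 q7 0.42 F [0.3 1.1 1. ] gap 0.0306
  shift in current tool axes cm [  4.35 -12.74  11.19]  turn z (5deg) -17.96
```

View pics/p14.png

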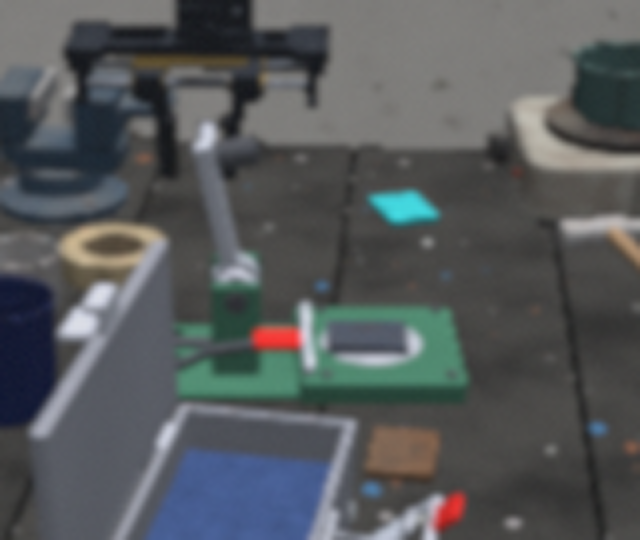

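Call:
apply_moves --rows '[0,0,-1,0,0,0,0,0,-3,0,0,0,0,0,-3,0,0,0,0.7,-2.2,0,0,0,0,0.7,-2.2,0,0,0,0,0.7,-2.1,0,0,0,0,0.7,-2.1,0,0,0,0,0.7,-2.1,0,0,0,0,0.7,-2.1,0,0,0,0,0,0,0,0,0,-1.6,0,0,0,0,0,-1.6,0,0,0,0,0,-1.6,0,0,0,0,0,-1.6,0,0,0,0,0,-1.6,0,0,0,0,0,-1.6,0,0,0,0,0,-1.6,0,0,0,0,0,-1.6,0,0,0,0,0,-1.6,0,0,0,0,0,-1.6,0,0,0,0,0,-1.6]' --gripper 0.5

```text
time_s: 51.1
eef_pos: [0.5173, -0.0653, 0.2296]
ee_rot: [-0.026, 1.0, -0.0, 0.001]
wrist_force: [0.1, 0.4, 0.7]
finger_gap: 0.0664
```

Run:
```python
from fit import *
plan(T(PRESS,(-.099,0,.047))[0],94.5)
```

```text
t 51.1 pos [ 0.5173 -0.0653  0.2296] cur yaw 93.0 tilt 0.11 q7 1.49 F [0.1 0.4 0.7] gap 0.0664
  shift in current tool axes cm [-0.12  0.17 18.26]  turn z (5deg) -0.3
```

Call:
apply_moves --rows '[-0.1,0.1,4,0,0,-0.3,0,0,4,0,0,0,0,0,4,0,0,0,0,0,3,0,0,0,0,0,2,0,0,0,0,0,1.2,0,0,0,0,0,0,0,0,0]'

```text
time_s: 51.8
eef_pos: [0.5181, -0.0641, 0.0467]
ee_rot: [-0.037, 0.999, -0.0, 0.0]
wrist_force: [-0.3, -0.4, -0.4]
finger_gap: 0.0664
```

Call:
apply_moves --rows '[0,0,0,0,0,0,0,0,0,0,0,0,0,0,0,0,0,0,0,0,0,0,0,0,0,0,0,0,0,0]' --gripper -1

```text
time_s: 52.3
eef_pos: [0.5182, -0.0638, 0.0474]
ee_rot: [-0.037, 0.999, 0.0, 0.001]
wrist_force: [0.2, 0.7, 6.1]
finger_gap: 0.0446
```

Run:
```python
from fit import *
plan(T(CASE,(-.005,-.048,.15))[0],90+np.degrees(CASE[2]))
```

```text
t 52.3 pos [ 0.5182 -0.0638  0.0474] cur yaw 94.2 tilt 0.08 q7 1.42 F [0.2 0.7 6.1] gap 0.0446
  shift in current tool axes cm [ -8.17  28.24 -10.25]  turn z (5deg) 1.96
```

Call:
apply_moves --rows '[0,0,-1,0,0,0,0,0,-2,0,0,0,0,0,-3,0,0,0,0,0,-4,0,0,0,-0.8,2.8,-0.2,0,0,0,-0.8,2.8,0,0,0,0,-0.8,2.8,0,0,0,0,-0.8,2.8,0,0,0,0,-0.8,2.8,0,0,0,0,-0.8,2.8,0,0,0,0,-0.8,2.8,0,0,0,0,-0.8,2.8,0,0,0,0,-0.8,2.8,0,0,0,0,-0.8,2.8,0,0,0,0,-0.1,0.2,0,0,0,1,0,0,0,0,0,1,0,0,0,0,0,0]'

```text
time_s: 54.0
eef_pos: [0.5769, 0.2235, 0.1487]
ee_rot: [0.05, 0.999, -0.0, -0.001]
wrist_force: [0.4, -0.5, -2.0]
finger_gap: 0.0445
```

Run:
```python
from fit import *
plan(T(CASE,(-.005,-.048,.068))[0],90+np.degrees(CASE[2]))
```

```text
t 54.0 pos [0.5769 0.2235 0.1487] cur yaw 84.2 tilt 0.09 q7 0.98 F [ 0.4 -0.5 -2. ] gap 0.0445
  shift in current tool axes cm [-0.19  0.06  8.07]  turn z (5deg) -0.04
```

Call:
apply_moves --rows '[0,0,2,0,0,0,0,0,2,0,0,0,0,0,2,0,0,0,0,0,1,0,0,0,0,0,0.6,0,0,0,0,0,0.4,0,0,0,0,0,0,0,0,0]'

```text
time_s: 54.7
eef_pos: [0.5778, 0.2234, 0.0689]
ee_rot: [0.05, 0.999, 0.0, 0.0]
wrist_force: [-0.5, 0.6, -1.3]
finger_gap: 0.0445
```

Call:
apply_moves --rows '[0,0,0,0,0,0,0,0,0,0,0,0,0,0,0,0,0,0,0,0,0,0,0,0]' --gripper 0.4

```text
time_s: 55.1
eef_pos: [0.578, 0.2236, 0.0693]
ee_rot: [0.05, 0.999, 0.0, 0.0]
wrist_force: [-0.5, -0.0, 1.0]
finger_gap: 0.062
```

Call:
apply_moves --rows '[0,0,-1,0,0,0,0,0,-3,0,0,0,0,0,-4,0,0,0,0,0,-4,0,0,0,3,-2,0,0,0,1.6,3,-2,0,0,0,1.6,3,-2,0,0,0,1.6,0,-2,0,0,0,1.6,0,-2,0,0,0,1.6,0,-2,0,0,0,1.6,0,0,0,0,0,1.6,0,0,0,0,0,1.6,0,0,0,0,0,1.6,0,0,0,0,0,1.6,0,0,0,0,0,0]' --gripper -1

```text
time_s: 56.6
eef_pos: [0.4403, 0.1401, 0.1894]
ee_rot: [0.681, 0.733, 0.001, 0.0]
wrist_force: [-0.1, -0.5, 0.9]
finger_gap: 0.0003
```

Run:
```python
from fit import *
plan(T(PRESS,(-.032,.055,.15))[0],np.degrees(PRESS[2]))
snap('top','top15');snap('side','side15')
a=cv2.imread('pics/top15.png')[140:275,80:310]
b=cv2.imread('pics/side15.png')[180:315,170:360]
cv2.imwrite('pics/p15.png',cv2.resize(np.hstack([a,b]),None,fx=1.9,fy=1.9,interpolation=cv2.INTER_CUBIC))
```

```text
t 56.6 pos [0.4403 0.1401 0.1894] cur yaw 4.2 tilt 0.06 q7 0.13 F [-0.1 -0.5  0.9] gap 0.0003
  shift in current tool axes cm [-15.37  13.     3.94]  turn z (5deg) -0.06
```

View pics/p15.png

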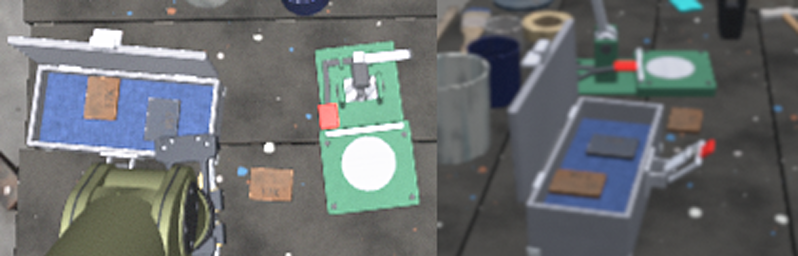

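Both plates are in the case. Next I trip the trigger so the arm drops on the bare anvil.

Call:
apply_moves --rows '[-2.2,1.85,0,0,0,0,-2.2,1.85,0,0,0,0,-2.2,1.85,0,0,0,0,-2.2,1.85,0,0,0,0,-2.2,1.85,0,0,0,0,-2.2,1.85,0,0,0,0,-2.2,1.9,0,0,0,0,0,0,3,0,0,0,0,0,4,0,0,0,0,0,3,0,0,0,0,0,0,0,0,0]'

```text
time_s: 57.8
eef_pos: [0.5783, -0.004, 0.0855]
ee_rot: [0.68, 0.733, -0.002, -0.003]
wrist_force: [-0.3, -0.4, 0.4]
finger_gap: 0.0006
```

Run:
```python
from fit import *
plan(T(PRESS,(-.032,.055,.0605))[0],np.degrees(PRESS[2]))
```

```text
t 57.8 pos [ 0.5783 -0.004   0.0855] cur yaw 4.3 tilt 0.43 q7 0.38 F [-0.3 -0.4  0.4] gap 0.0006
  shift in current tool axes cm [0.01 0.31 2.5 ]  turn z (5deg) -0.03
```

Call:
apply_moves --rows '[0,0.2,0.6,0,0,0,0,0,0.6,0,0,0,0,0,0.4,0,0,0,0,0,0.4,0,0,0,0,0,0.3,0,0,0,0,0,0.3,0,0,0,0,0,0,0,0,0]'

```text
time_s: 58.5
eef_pos: [0.5827, -0.0042, 0.0626]
ee_rot: [0.681, 0.733, -0.0, -0.0]
wrist_force: [-2.0, -1.3, 1.6]
finger_gap: 0.0006
```

Call:
apply_moves --rows '[0,0,-1,0,0,0,0,0,-3,0,0,0,0,0,-4,0,0,0,0,0,-4,0,0,0,0,0,0,0,0,0]'

```text
time_s: 59.0
eef_pos: [0.5869, -0.0047, 0.1887]
ee_rot: [0.681, 0.733, 0.004, 0.004]
wrist_force: [1.6, -1.1, -0.2]
finger_gap: 0.0005
```

Run:
```python
from fit import *
s=monitor.observe(); plan(s['eef_pos'],0)
snap('side','side16');snap('top','top16')
b=cv2.imread('pics/side16.png')[130:315,170:360]
cv2.imwrite('pics/p16.png',cv2.resize(b,None,fx=3.2,fy=3.2,interpolation=cv2.INTER_CUBIC))
```

```text
t 59.0 pos [ 0.5869 -0.0047  0.1887] cur yaw 4.2 tilt 0.68 q7 0.34 F [ 1.6 -1.1 -0.2] gap 0.0005
  shift in current tool axes cm [0. 0. 0.]  turn z (5deg) 0.84
```

View pics/p16.png

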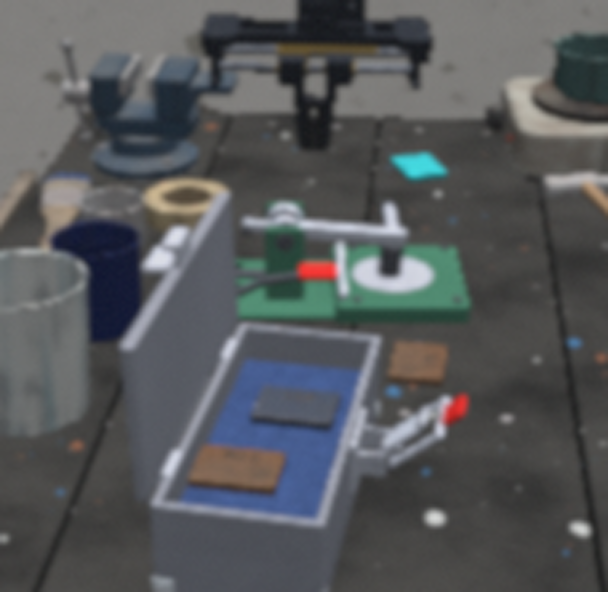

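View pics/top16.png

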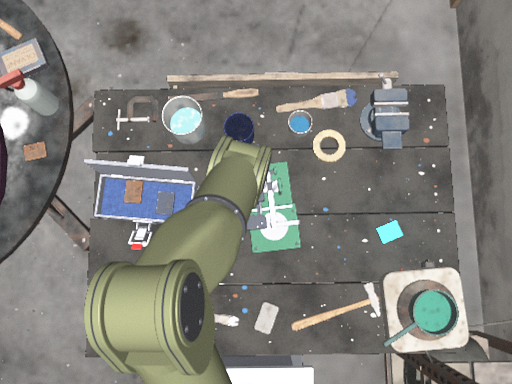

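```bash
cat >> fit.py <<'E'
def lidpt(phi,r,y,h=0.):
    return (0.056-r*np.cos(phi)+h*np.sin(phi), y, .07+r*np.sin(phi)+h*np.cos(phi))
E
python3 - <<'E'
from fit import *
t=cv2.imread('pics/top16.png'); s=cv2.imread('pics/side16.png')
for phi in(1.57,1.65,1.75,1.85):
  print(phi,[proj(c,T(CASE,lidpt(phi,.112,y,h)))[0].round(1) for c in('top','side') for y in(.126,-.126) for h in (0,.01)])
cv2.imwrite('pics/lt.png',cv2.resize(t[145:255,75:205],None,fx=6,fy=6,interpolation=cv2.INTER_CUBIC)[:600])
cv2.imwrite('pics/ls.png',cv2.resize(s[180:325,200:320],None,fx=4.1,fy=4.1,interpolation=cv2.INTER_CUBIC))
E
```

```text
1.57 [array([ 82.8, 165.6]), array([ 83.4, 161.5]), array([187.8, 173.8]), array([188.3, 169.7]), array([215.5, 238.2]), array([210.5, 237.7]), array([245.1, 189.3]), array([241.1, 189. ])]
1.65 [array([ 83.4, 162. ]), array([ 84.1, 158. ]), array([188.3, 170.2]), array([188.8, 166.1]), array([211.1, 237.9]), array([206.1, 237.8]), array([241.5, 189.1]), array([237.5, 189.1])]
1.75 [array([ 84.3, 157.6]), array([ 85.2, 153.8]), array([188.9, 165.7]), array([189.4, 161.9]), array([205.6, 238. ]), array([200.8, 238.4]), array([237.1, 189.3]), array([233.2, 189.7])]
1.85 [array([ 85.4, 153.4]), array([ 86.4, 149.8]), array([189.5, 161.5]), array([190.2, 157.8]), array([200.3, 238.7]), array([195.6, 239.4]), array([232.8, 190. ]), array([229. , 190.7])]
```

View pics/lt.png

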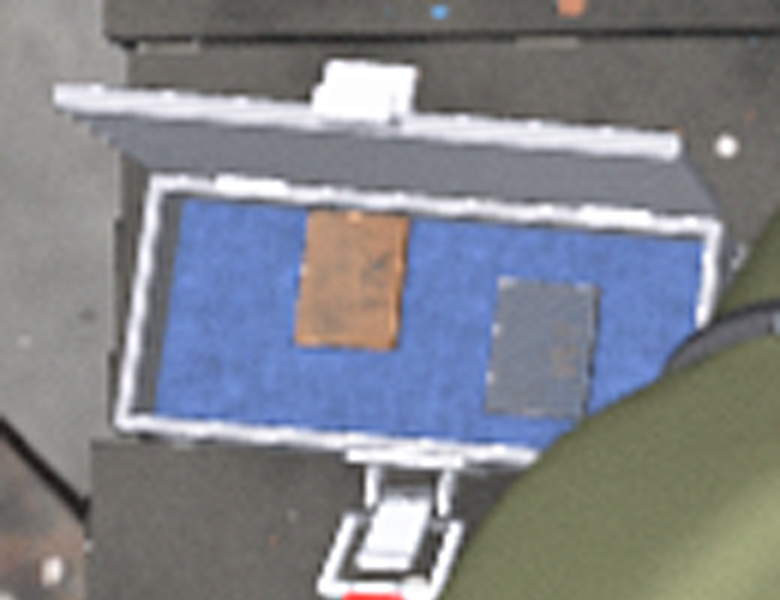

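View pics/ls.png

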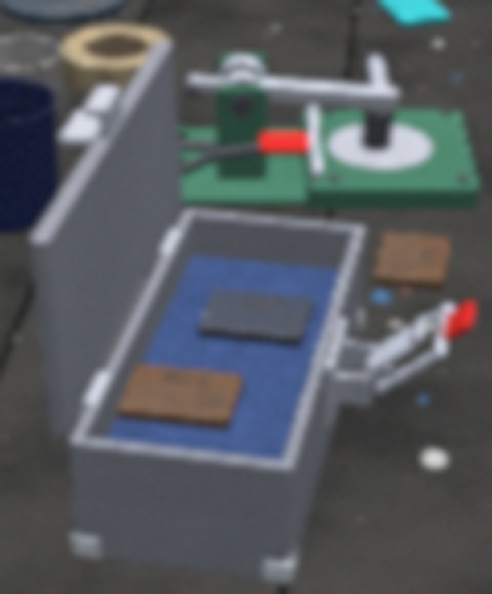

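Run:
```python
from fit import *
print('bucket rim',tri((177,217),(182,117)),'cup',tri((205,203),(239,127)))
inv=lambda P:(lambda d:(np.cos(CASE[2])*d[0]+np.sin(CASE[2])*d[1],-np.sin(CASE[2])*d[0]+np.cos(CASE[2])*d[1]))(P[:2]-CASE[:2])
print('bronze',inv(atz('top',75+350/6,145+280/6,.048)),'blue',inv(atz('top',75+543/6,145+347/6,.048)))
plan(T(CASE,(.102,.07,.26))[0],90+np.degrees(CASE[2]))
ph=np.linspace(1.5,0,16)
for p in ph:
    P=lidpt(p,.095,0,.01); print(round(p,2),np.round([P[0]+.01,P[2]],4))
```

```text
bucket rim (array([0.79651424, 0.16936709, 0.11241653]), np.float64(0.003092273923041905)) cup (array([0.76638333, 0.02295341, 0.08857144]), np.float64(0.012016247999307401))
bronze (np.float64(0.020093535369887824), np.float64(0.039443508679490015)) blue (np.float64(-0.002792771200308467), np.float64(-0.04938996229257622))
t 59.1 pos [ 0.584  -0.0039  0.1843] cur yaw 4.2 tilt 0.2 q7 0.34 F [-1.   0.1 -1.3] gap 0.0002
  shift in current tool axes cm [32.56 13.74 -7.52]  turn z (5deg) -16.04
1.5 [0.0693 0.1655]
1.4 [0.0597 0.1653]
1.3 [0.0502 0.1642]
1.2 [0.0409 0.1622]
1.1 [0.0318 0.1592]
1.0 [0.0231 0.1553]
0.9 [0.0148 0.1506]
0.8 [0.007  0.1451]
0.7 [-0.0002  0.1388]
0.6 [-0.0068  0.1319]
0.5 [-0.0126  0.1243]
0.4 [-0.0176  0.1162]
0.3 [-0.0218  0.1076]
0.2 [-0.0251  0.0987]
0.1 [-0.0275  0.0894]
0.0 [-0.029  0.08 ]
```

Call:
apply_moves --rows '[0,0,-4,0,0,0,0,0,-3.5,0,0,0,2.7,1.15,0,0,0,0,2.7,1.15,0,0,0,0,2.7,1.15,0,0,0,0,2.7,1.15,0,0,0,0,2.7,1.15,0,0,0,0,2.7,1.15,0,0,0,0,2.7,1.15,0,0,0,0,2.7,1.15,0,0,0,0,2.7,1.15,0,0,0,0,2.7,1.15,0,0,0,0,2.8,1.15,0,0,0,0,2.8,1.1,0,0,0,0,0,0,0,0,0,0]'

```text
time_s: 60.6
eef_pos: [0.6948, 0.337, 0.2546]
ee_rot: [0.678, 0.735, 0.0, -0.002]
wrist_force: [-0.5, 1.0, -0.7]
finger_gap: 0.0004
```

Call:
apply_moves --rows '[0,0,0,0,0,-1.6,0,0,0,0,0,-1.6,0,0,0,0,0,-1.6,0,0,0,0,0,-1.6,0,0,0,0,0,-1.6,0,0,0,0,0,-1.6,0,0,0,0,0,-1.6,0,0,0,0,0,-1.6,0,0,0,0,0,-1.6,0,0,0,0,0,-1.6,0,0,0,0,0,0]'

```text
time_s: 61.7
eef_pos: [0.6958, 0.3298, 0.2563]
ee_rot: [0.051, 0.999, -0.001, -0.001]
wrist_force: [-0.3, -0.5, -0.7]
finger_gap: 0.0003
```

Run:
```python
from fit import *
plan(T(CASE,(.102,.07,.19))[0],90+np.degrees(CASE[2]))
```

```text
t 61.7 pos [0.6958 0.3298 0.2563] cur yaw 84.2 tilt 0.16 q7 1.0 F [-0.3 -0.5 -0.7] gap 0.0003
  shift in current tool axes cm [-0.1   0.12  6.63]  turn z (5deg) -0.05
```

Call:
apply_moves --rows '[0,0,3,0,0,0,0,0,3,0,0,0,0,0,0.6,0,0,0,0,0,0,0,0,0]'

```text
time_s: 62.1
eef_pos: [0.6954, 0.3303, 0.1901]
ee_rot: [0.051, 0.999, -0.001, -0.002]
wrist_force: [0.4, -0.2, 0.0]
finger_gap: 0.0006
```

Call:
apply_moves --rows '[0.7,0,0,0,0,0,0.7,0,0,0,0,0,0.7,0,0,0,0,0,0.7,0,0,0,0,0,0.7,0,0,0,0,0,0,0,0,0,0,0]'

```text
time_s: 62.7
eef_pos: [0.6606, 0.3352, 0.1927]
ee_rot: [0.05, 0.999, 0.0, 0.0]
wrist_force: [0.4, 0.2, 0.8]
finger_gap: 0.0001
```

Run:
```python
from fit import *
plan(T(CASE,(.0597,.07,.19))[0],90+np.degrees(CASE[2]))
s=cv2.cvtColor(eyes.snapshot('side'),cv2.COLOR_RGB2BGR)
cv2.imwrite('pics/p17.png',cv2.resize(s[140:325,150:340],None,fx=3,fy=3,interpolation=cv2.INTER_CUBIC))
```

```text
t 62.7 pos [0.6606 0.3352 0.1927] cur yaw 84.3 tilt 0.04 q7 0.98 F [0.4 0.2 0.8] gap 0.0001
  shift in current tool axes cm [ 0.6  -0.08  0.27]  turn z (5deg) -0.03
```

View pics/p17.png

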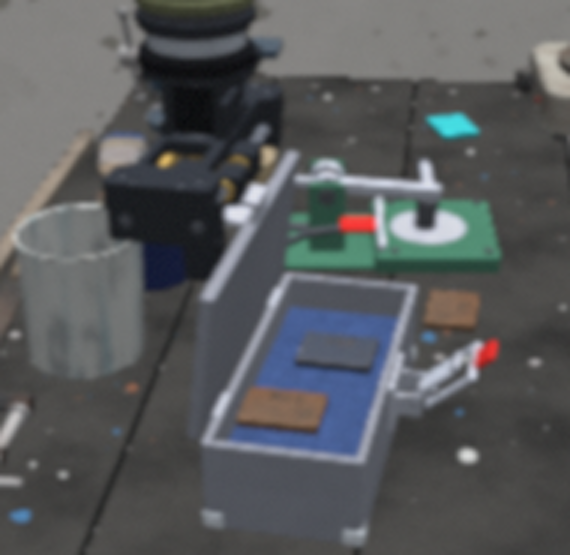

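Call:
apply_moves --rows '[0.6,0,0.25,0,0,0,0.95,0,0.11,0,0,0,0.93,0,0.2,0,0,0,0.91,0,0.3,0,0,0,0.87,0,0.39,0,0,0,0.83,0,0.47,0,0,0,0.78,0,0.55,0,0,0,0,0,0,0,0,0]'

```text
time_s: 63.55
eef_pos: [0.6006, 0.3407, 0.1677]
ee_rot: [0.05, 0.999, -0.001, -0.002]
wrist_force: [0.6, 0.3, -0.6]
finger_gap: 0.0007
```

Run:
```python
from fit import *
plan(T(CASE,(.007,.07,.170))[0],90+np.degrees(CASE[2]))
s=cv2.cvtColor(eyes.snapshot('side'),cv2.COLOR_RGB2BGR)
cv2.imwrite('pics/p18.png',cv2.resize(s[140:325,150:340],None,fx=3,fy=3,interpolation=cv2.INTER_CUBIC))
```

```text
t 63.55 pos [0.6006 0.3407 0.1677] cur yaw 84.3 tilt 0.25 q7 0.94 F [ 0.6  0.3 -0.6] gap 0.0007
  shift in current tool axes cm [-0.16 -0.04 -0.23]  turn z (5deg) -0.03
```

View pics/p18.png

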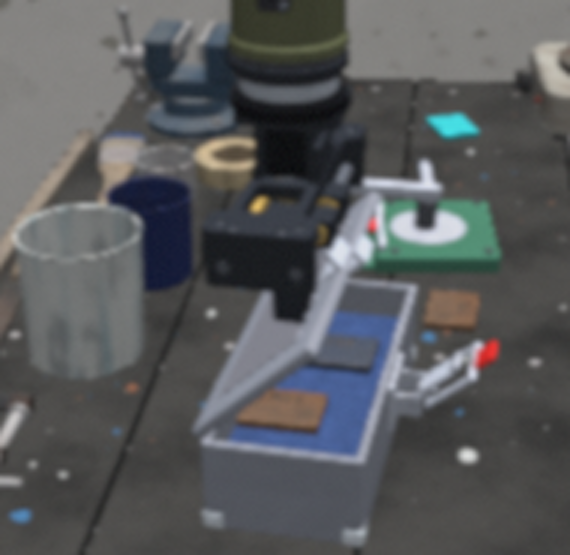

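Call:
apply_moves --rows '[0.6,0,0.6,0,0,0,0.6,0,0.68,0,0,0,0.55,0,0.75,0,0,0,0.5,0,0.8,0,0,0,0.4,0,0.85,0,0,0,0.3,0,0.88,0,0,0,0.2,0,0.9,0,0,0,0.1,0,0.8,0,0,0,0,0,0.3,0,0,0,0,0,0,0,0,0]'

```text
time_s: 64.6
eef_pos: [0.57, 0.3439, 0.1052]
ee_rot: [0.05, 0.999, 0.0, -0.001]
wrist_force: [-6.4, -2.4, 16.7]
finger_gap: 0.0006
```

Run:
```python
from fit import *
plan(T(CASE,(-.03,.07,.104))[0],90+np.degrees(CASE[2]))
s=cv2.cvtColor(eyes.snapshot('side'),cv2.COLOR_RGB2BGR)
cv2.imwrite('pics/p19.png',cv2.resize(s[140:325,150:340],None,fx=3,fy=3,interpolation=cv2.INTER_CUBIC))
```

```text
t 64.6 pos [0.57   0.3439 0.1052] cur yaw 84.2 tilt 0.08 q7 0.92 F [-6.4 -2.4 16.7] gap 0.0006
  shift in current tool axes cm [ 0.46 -0.07  0.12]  turn z (5deg) -0.04
```

View pics/p19.png

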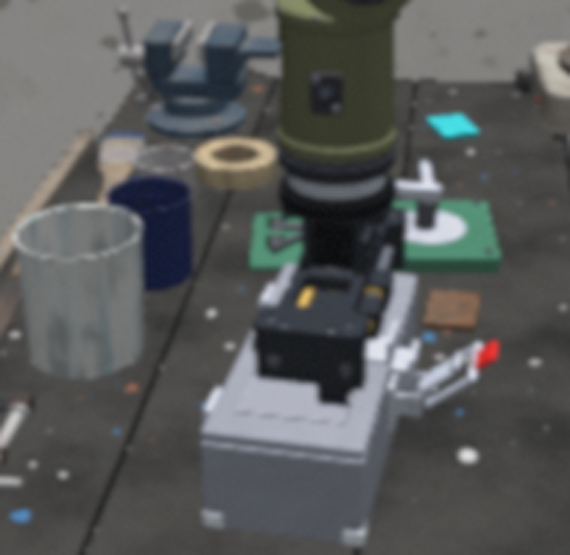

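Call:
apply_moves --rows '[0,0,-1,0,0,0,0,0,-4,0,0,0,0,0,-4,0,0,0,2,3,-1,0,0,0,2,3,0,0,0,0,2,3,0,0,0,0,2,3,0,0,0,0,2,3,0,0,0,0,0,0,0,0,0,0]'

```text
time_s: 65.55
eef_pos: [0.4811, 0.5101, 0.2028]
ee_rot: [0.046, 0.999, 0.003, -0.002]
wrist_force: [-1.2, -0.7, -0.3]
finger_gap: 0.0003
```

Run:
```python
from fit import *
s=monitor.observe();plan(s['eef_pos'],84.4)
snap('top','top20');snap('side','side20')
F=lambda f,y,z:T(CASE,(-.056-f,y,z))[0]
pts=dict(pivot=(.018,0,.046),levtip=(.047,0,.0704),barL=(.059,.02,.0804),barR=(.059,-.02,.0804),tabL=(.0735,.013,.0926),tabR=(.0735,-.013,.0926),lipL=(.017,.015,.083),lipR=(.017,-.015,.083))
ims=[]
for c,(x0,y0) in dict(top=(95,180),side=(225,215)).items():
    im=cv2.imread(f'pics/{c}20.png')[y0:y0+80,x0:x0+80]; im=cv2.resize(im,None,fx=5,fy=5,interpolation=cv2.INTER_CUBIC); raw=im.copy()
    for k,p in pts.items():
        u=proj(c,F(*p))[0]; print(c,k,u.round(1)); cv2.drawMarker(im,(int((u[0]-x0)*5+2),int((u[1]-y0)*5+2)),(255,0,255),0,8,1)
    ims.append(im)
cv2.imwrite('pics/p20.png',np.hstack(ims))
```

```text
t 65.55 pos [0.4811 0.5101 0.2028] cur yaw 84.7 tilt 0.36 q7 0.67 F [-1.2 -0.7 -0.3] gap 0.0003
  shift in current tool axes cm [0. 0. 0.]  turn z (5deg) 0.06
top pivot [143.9 228.2]
top levtip [140.  238.9]
top barL [130.5 242.8]
top barR [146.1 244.1]
top tabL [131.1 248.6]
top tabR [141.4 249.5]
top lipL [134.2 226.4]
top lipR [145.9 227.3]
side pivot [289.4 270.6]
side levtip [302.8 262.7]
side barL [307.5 264.1]
side barR [309.3 254.7]
side tabL [314.8 258.3]
side tabR [315.8 252.2]
side lipL [288.5 259.8]
side lipR [290.4 252.9]
```

View pics/p20.png

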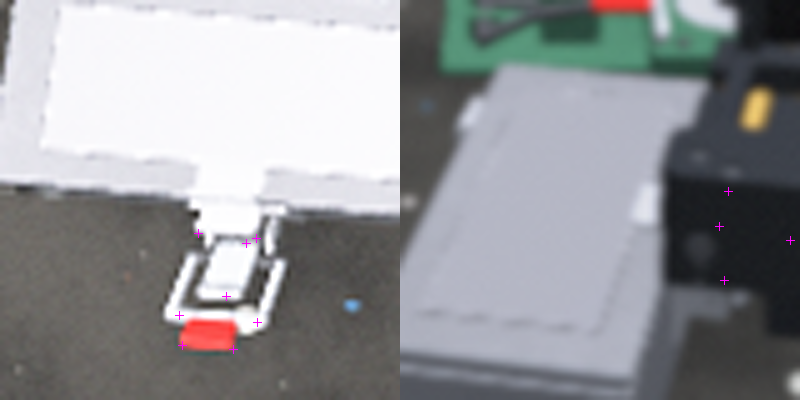

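```bash
cat >> fit.py <<'E'
def F(f,y,z): return T(CASE,(-.056-f,y,z))[0]
def whereF():
    p=np.array(monitor.observe()['eef_pos']); d=p[:2]-CASE[:2]; c,s=np.cos(CASE[2]),np.sin(CASE[2])
    return np.round([-.056-(c*d[0]+s*d[1]),-s*d[0]+c*d[1],p[2]],4)
E
python3 - <<'E'
from fit import *
plan(F(.097,0,.20),84.4)
E
```

```text
t 65.65 pos [0.4858 0.5037 0.2029] cur yaw 84.3 tilt 0.03 q7 0.67 F [ 0.1 -0.9  0.2] gap 0.0005
  shift in current tool axes cm [  2.79 -22.16   0.3 ]  turn z (5deg) -0.01
```

Call:
apply_moves --rows '[0.7,-2.8,0,0,0,0,0.7,-2.8,0,0,0,0,0.7,-2.8,0,0,0,0,0.7,-2.8,0,0,0,0,0,-2.8,0,0,0,0,0,-2.8,0,0,0,0,0,-2.8,0,0,0,0,0,-2.6,0,0,0,0,0,0,3,0,0,0,0,0,3,0,0,0,0,0,2.5,0,0,0,0,0,0,0,0,0]'

```text
time_s: 66.85
eef_pos: [0.4357, 0.282, 0.1162]
ee_rot: [0.052, 0.999, -0.002, -0.002]
wrist_force: [0.2, -0.9, 0.3]
finger_gap: 0.0005
```

Run:
```python
from fit import *
plan(F(.097,0,.11),84.4); print(whereF())
s=cv2.cvtColor(eyes.snapshot('side'),cv2.COLOR_RGB2BGR)
cv2.imwrite('pics/p21.png',cv2.resize(s[190:310,220:360],None,fx=4.5,fy=4.5,interpolation=cv2.INTER_CUBIC))
```

```text
t 66.85 pos [0.4357 0.282  0.1162] cur yaw 84.0 tilt 0.32 q7 0.87 F [ 0.2 -0.9  0.3] gap 0.0005
  shift in current tool axes cm [-0.01  0.4   0.62]  turn z (5deg) -0.07
[ 0.0971 -0.0039  0.1162]
```

View pics/p21.png

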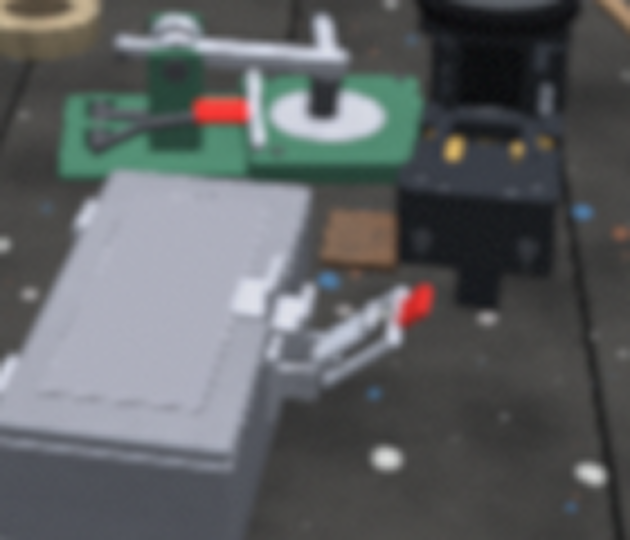

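Call:
apply_moves --rows '[0,0.2,0.6,0,0,0,-0.8,0,0,0,0,0,-0.8,0,0,0,0,0,-0.8,0,0,0,0,0,-0.8,0,0,0,0,0,-0.8,0,0,0,0,0,0,0,0,0,0,0]'

```text
time_s: 67.6
eef_pos: [0.4791, 0.2825, 0.1132]
ee_rot: [0.052, 0.999, 0.001, 0.002]
wrist_force: [0.6, 0.1, 1.0]
finger_gap: 0.0003
```

Run:
```python
from fit import *
plan(F(.097,0,.11),84.4); print(whereF())
s=cv2.cvtColor(eyes.snapshot('side'),cv2.COLOR_RGB2BGR)
cv2.imwrite('pics/p22.png',cv2.resize(s[190:310,220:360],None,fx=4.5,fy=4.5,interpolation=cv2.INTER_CUBIC))
```

```text
t 67.6 pos [0.4791 0.2825 0.1132] cur yaw 84.1 tilt 0.25 q7 0.9 F [0.6 0.1 1. ] gap 0.0003
  shift in current tool axes cm [ 4.31 -0.1   0.3 ]  turn z (5deg) -0.06
[0.0539 0.0007 0.1132]
```

View pics/p22.png

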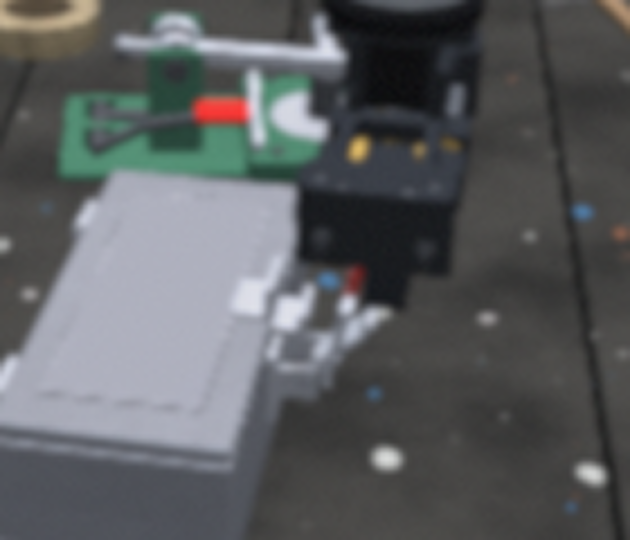

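Call:
apply_moves --rows '[-0.6,0,0,0,0,0,-0.6,0,0,0,0,0,-0.6,0,0,0,0,0,-0.6,0,0,0,0,0,-0.3,0,0,0,0,0,0,0,0,0,0,0,0,0,0,0,0,0]'

```text
time_s: 68.35
eef_pos: [0.5028, 0.2803, 0.1124]
ee_rot: [0.05, 0.999, -0.0, -0.0]
wrist_force: [-0.0, -0.3, 0.9]
finger_gap: 0.0007
```

Run:
```python
from fit import *
plan(F(.097,0,.11),84.4); print(whereF())
s=cv2.cvtColor(eyes.snapshot('side'),cv2.COLOR_RGB2BGR)
cv2.imwrite('pics/p23.png',cv2.resize(s[190:310,220:360],None,fx=4.5,fy=4.5,interpolation=cv2.INTER_CUBIC))
```

```text
t 68.35 pos [0.5028 0.2803 0.1124] cur yaw 84.2 tilt 0.02 q7 0.93 F [-0.  -0.3  0.9] gap 0.0007
  shift in current tool axes cm [ 6.69 -0.11  0.25]  turn z (5deg) -0.04
[0.0301 0.0008 0.1124]
```

View pics/p23.png

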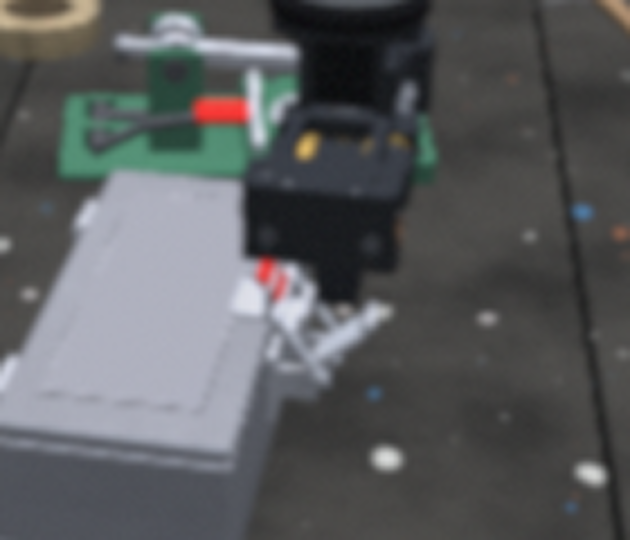

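Call:
apply_moves --rows '[1,0,0,0,0,0,1.5,0,-0.5,0,0,0,2,0,-1.5,0,0,0,2,0,-2,0,0,0,1,0,-1,0,0,0,0,0,0,0,-1.5,0,0,0,0,0,-1.5,0,0,0,0,0,-1.5,0,0,0,0,0,-1.5,0,0,0,0,0,-1.5,0,0,0,0,0,-1.5,0,0,0,0,0,0,0]'

```text
time_s: 69.6
eef_pos: [0.4189, 0.2746, 0.1639]
ee_rot: [0.055, 0.983, -0.049, 0.169]
wrist_force: [-0.9, 0.0, 0.1]
finger_gap: 0.0
```

Run:
```python
from fit import *
s=monitor.observe(); plan(s['eef_pos'],84.4); print(whereF(),s['q'].round(2), rot(s['ee_rot']).as_matrix()[:,2])
snap('top','top24');snap('side','side24')
a=cv2.imread('pics/top24.png')[180:260,95:175]; b=cv2.imread('pics/side24.png')[215:295,240:320]
cv2.imwrite('pics/p24.png',cv2.resize(np.hstack([a,b]),None,fx=5,fy=5,interpolation=cv2.INTER_CUBIC))
```

```text
t 69.6 pos [0.4189 0.2746 0.1639] cur yaw 82.8 tilt 20.25 q7 -0.18 F [-0.9  0.   0.1] gap 0.0
  shift in current tool axes cm [0. 0. 0.]  turn z (5deg) -0.32
[ 0.113  -0.013   0.1639] [-1.09  0.73  0.35  2.22  0.82  0.13 -0.18] [ 0.3261652  -0.11579427 -0.93819398]
```

View pics/p24.png

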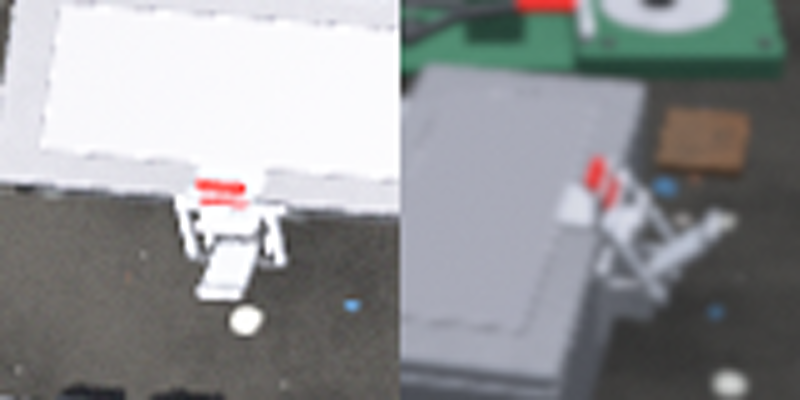

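```bash
cat >> fit.py <<'E'
def planR(target,beta,verbose=True):
    """tool tilted beta deg toward case (about case y). shift in tool axes, rotvec in 5deg units"""
    s=monitor.observe(); R0=rot(s['ee_rot']); p=np.array(s['eef_pos']); b=np.radians(beta)
    cx=np.array([np.cos(CASE[2]),np.sin(CASE[2]),0]); f=-cx; up=np.array([0,0,1.]); cy=np.cross(up,cx)
    z=-np.cos(b)*up+np.sin(b)*cx; x=f*np.cos(b)-up*np.sin(b); y=np.cross(z,x)
    Rd=R.from_matrix(np.c_[x,y,z])
    rv=np.degrees((R0.inv()*Rd).as_rotvec())/5
    print('t',round(s['time_s'],2),'F',whereF(),'q',s['q'].round(2),'force',s['wrist_force'].round(1),'| shift',(R0.inv().apply(np.array(target)-p)*100).round(2),'rot',rv.round(2),'axes dz',R0.as_matrix()[:,2].round(3))
E
python3 - <<'E'
from fit import *
planR(F(.113,0,.164),20)
planR(F(.113,0,.164),30)
E
```

```text
t 69.7 F [ 0.112  -0.0126  0.1642] q [-1.08  0.73  0.35  2.21  0.81  0.13 -0.17] force [0.2 0.1 0. ] | shift [ 0.1   1.26 -0.11] rot [-0.95 -0.05 -0.03] axes dz [ 0.327 -0.115 -0.938]
t 69.7 F [ 0.112  -0.0126  0.1642] q [-1.08  0.73  0.35  2.21  0.81  0.13 -0.17] force [0.2 0.1 0. ] | shift [ 0.1   1.26 -0.11] rot [-0.95 -2.05  0.05] axes dz [ 0.327 -0.115 -0.938]
```

Call:
apply_moves --rows '[0,0.4,0,-0.3,0,0,0,0.4,0,-0.3,0,0,0,0.4,0,-0.3,0,0,0,0,0,0,0,0,0,0,0,0,0,0]'

```text
time_s: 70.2
eef_pos: [0.4222, 0.2854, 0.1647]
ee_rot: [0.051, 0.984, -0.016, 0.171]
wrist_force: [0.4, 0.7, -0.7]
finger_gap: 0.0003
```

Run:
```python
from fit import *
planR(F(.113,0,.164),20)
```

```text
t 70.2 F [ 0.1108 -0.0019  0.1647] q [-1.08  0.73  0.37  2.23  1.13  0.04 -0.48] force [ 0.4  0.7 -0.7] | shift [ 0.23  0.19 -0.01] rot [-0.19 -0.05 -0.04] axes dz [ 0.334 -0.049 -0.941]
```

```bash
cat > way.py <<'E'
import numpy as np
def ways(beta,h=.0005,al=(40,30,20,10,0,-10,-20,-30,-40,-50,-60,-70,-78)):
    b=np.radians(beta);W=[]
    for a in al:
        A=np.radians(a); r=np.interp(a,[-78,-10,40],[.034,.029,.028])
        n=np.array([-np.sin(A),np.cos(A)]);t=np.array([np.cos(A),np.sin(A)])
        c=np.array([.018,.046])+r*t+(h+.009*abs(np.sin(A+b)))*n
        W.append(c+.025*np.array([np.sin(b),np.cos(b)]))
    return np.array(W)
def rows(W,beta):
    b=np.radians(beta); d=np.diff(W,axis=0)*100 # df,dz
    # tool x=(f cosb, -up sinb); tool z=(-f sinb,-up cosb)
    return np.c_[d[:,0]*np.cos(b)-d[:,1]*np.sin(b), -d[:,0]*np.sin(b)-d[:,1]*np.cos(b)]
E
python3 - <<'E'
from fit import *
from way import *
W=ways(20); print((W*1000).round(1)); print(rows(W,20).round(2))
planR(F(W[0,0],0,W[0,1]+.02),20)
E
```

```text
[[42.7 93.8]
 [47.3 90. ]
 [51.1 85.1]
 [53.8 79.4]
 [55.4 73.1]
 [55.5 66.5]
 [54.7 59.8]
 [54.  56. ]
 [52.8 52.2]
 [50.9 48.2]
 [48.3 44.3]
 [44.9 40.6]
 [41.6 37.9]]
[[ 0.56  0.2 ]
 [ 0.53  0.33]
 [ 0.46  0.44]
 [ 0.36  0.54]
 [ 0.24  0.61]
 [ 0.15  0.66]
 [ 0.06  0.38]
 [ 0.02  0.41]
 [-0.04  0.43]
 [-0.11  0.45]
 [-0.19  0.47]
 [-0.22  0.37]]
t 70.2 F [ 0.1108 -0.0019  0.1647] q [-1.08  0.73  0.37  2.23  1.13  0.04 -0.48] force [ 0.4  0.7 -0.7] | shift [-4.7   0.32  7.09] rot [-0.19 -0.05 -0.04] axes dz [ 0.334 -0.049 -0.941]
```

Call:
apply_moves --rows '[-1.2,0.1,1.8,0,0,0,-1.2,0.1,1.8,0,0,0,-1.2,0,1.8,0,0,0,-1.1,0,1.7,0,0,0,0,0,0,0,0,0]'

```text
time_s: 70.7
eef_pos: [0.4853, 0.2783, 0.1176]
ee_rot: [0.053, 0.984, -0.017, 0.171]
wrist_force: [-0.3, -0.1, 0.6]
finger_gap: 0.0003
```

Run:
```python
from fit import *
planR(F(.0427,0,.114),20)
planR(F(.0427,0,.114),30)
s=cv2.cvtColor(eyes.snapshot('side'),cv2.COLOR_RGB2BGR)
cv2.imwrite('pics/p25.png',cv2.resize(s[190:310,220:360],None,fx=4.5,fy=4.5,interpolation=cv2.INTER_CUBIC))
```

```text
t 70.7 F [ 0.0473 -0.0028  0.1176] q [-0.88  0.82  0.22  2.12  1.67  0.11 -0.94] force [-0.3 -0.1  0.6] | shift [-0.31  0.29  0.49] rot [-0.22 -0.05 -0.07] axes dz [ 0.335 -0.052 -0.941]
t 70.7 F [ 0.0473 -0.0028  0.1176] q [-0.88  0.82  0.22  2.12  1.67  0.11 -0.94] force [-0.3 -0.1  0.6] | shift [-0.31  0.29  0.49] rot [-0.23 -2.05 -0.05] axes dz [ 0.335 -0.052 -0.941]
```

View pics/p25.png

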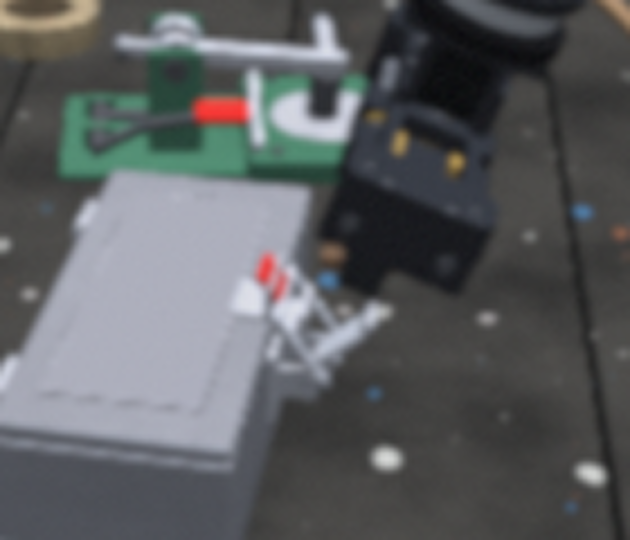

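Call:
apply_moves --rows '[0,0.1,0,-0.1,-0.4,0,0,0.1,0,-0.1,-0.4,0,0,0.1,0,0,-0.4,0,0,0,0,0,-0.4,0,0,0,0,0,-0.4,0,0,0,0,0,0,0,0,0,0,0,0,0]'

```text
time_s: 71.45
eef_pos: [0.4831, 0.2827, 0.1187]
ee_rot: [0.048, 0.965, -0.013, 0.256]
wrist_force: [-0.4, 1.0, 0.3]
finger_gap: 0.0004
```

Run:
```python
from fit import *
planR(F(.0427,0,.114),30)
```

```text
t 71.45 F [0.0499 0.0013 0.1187] q [-0.75  0.84 -0.12  2.22  2.01  0.55 -1.33] force [-0.4  1.   0.3] | shift [-0.4  -0.13  0.77] rot [-0.01 -0.06 -0.01] axes dz [ 0.493 -0.049 -0.869]
```

Run:
```python
from fit import *
from way import *
W=ways(30); print((W*1000).round(1)); print(rows(W,30).round(2))
planR(F(W[0,0],0,W[0,1]),30)
```

```text
[[46.2 92.5]
 [50.8 88.9]
 [54.7 84.3]
 [57.6 78.8]
 [59.3 72.7]
 [59.7 66.1]
 [59.1 59.4]
 [57.1 52.8]
 [55.7 49.2]
 [53.8 45.5]
 [51.2 41.9]
 [47.8 38.4]
 [44.6 35.9]]
[[ 0.58  0.08]
 [ 0.57  0.21]
 [ 0.53  0.33]
 [ 0.46  0.45]
 [ 0.36  0.54]
 [ 0.29  0.61]
 [ 0.15  0.67]
 [ 0.06  0.39]
 [ 0.01  0.42]
 [-0.04  0.44]
 [-0.12  0.47]
 [-0.15  0.38]]
t 71.45 F [0.0499 0.0013 0.1187] q [-0.75  0.84 -0.12  2.22  2.01  0.55 -1.33] force [-0.4  1.   0.3] | shift [ 0.97 -0.13  2.46] rot [-0.01 -0.06 -0.01] axes dz [ 0.493 -0.049 -0.869]
```

Call:
apply_moves --rows '[0.4,-0.1,1,0,0,0,0.5,0,1.4,0,0,0,0.58,0,0.1,0,0,0,0.57,0,0.2,0,0,0,0.53,0,0.33,0,0,0,0.46,0,0.45,0,0,0,0,0,0,0,0,0]'

```text
time_s: 72.15
eef_pos: [0.4741, 0.2827, 0.0725]
ee_rot: [0.048, 0.965, -0.013, 0.256]
wrist_force: [-0.0, -0.1, 2.1]
finger_gap: 0.0002
```

Run:
```python
from fit import *
planR(F(.0593,0,.0727),30)
s=cv2.cvtColor(eyes.snapshot('side'),cv2.COLOR_RGB2BGR)
cv2.imwrite('pics/p26.png',cv2.resize(s[190:310,220:360],None,fx=4.5,fy=4.5,interpolation=cv2.INTER_CUBIC))
```

```text
t 72.15 F [0.0589 0.0004 0.0725] q [-0.72  0.94 -0.2   2.24  2.11  0.67 -1.47] force [-0.  -0.1  2.1] | shift [ 0.02 -0.04 -0.04] rot [-0.01 -0.06 -0.02] axes dz [ 0.493 -0.049 -0.869]
```

View pics/p26.png

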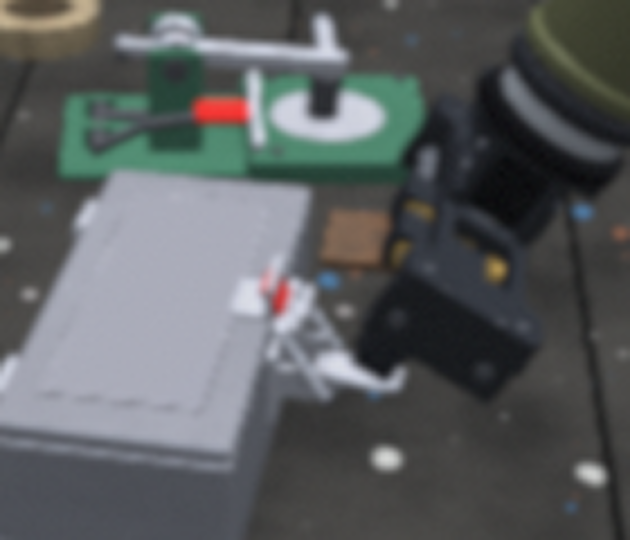

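Call:
apply_moves --rows '[0.36,0,0.54,0,0,0,0.29,0,0.61,0,0,0,0.15,0,0.67,0,0,0,0.06,0,0.39,0,0,0,0,0,0.42,0,0,0,0,0,0,0,0,0]'

```text
time_s: 72.8
eef_pos: [0.4797, 0.2821, 0.0454]
ee_rot: [0.048, 0.966, -0.012, 0.256]
wrist_force: [0.5, 0.1, 0.4]
finger_gap: 0.0002
```

Run:
```python
from fit import *
planR(F(.0538,0,.0455),30)
s=cv2.cvtColor(eyes.snapshot('side'),cv2.COLOR_RGB2BGR)
cv2.imwrite('pics/p27.png',cv2.resize(s[190:310,220:360],None,fx=4.5,fy=4.5,interpolation=cv2.INTER_CUBIC))
```

```text
t 72.8 F [0.0532 0.0004 0.0454] q [-0.7   1.   -0.21  2.23  2.16  0.71 -1.5 ] force [0.5 0.1 0.4] | shift [ 0.05 -0.04 -0.04] rot [-0.01 -0.07 -0.02] axes dz [ 0.492 -0.048 -0.869]
```

View pics/p27.png

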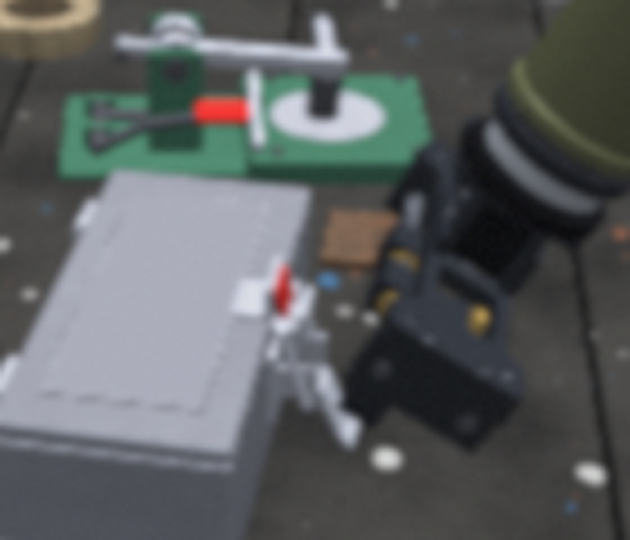

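Call:
apply_moves --rows '[-0.04,0,0.44,0,0,0,-0.12,0,0.47,0,0,0,-0.15,0,0.38,0,0,0,-0.4,0,0.25,0,0,0,-0.4,0,0.25,0,0,0,0,0,0,0,0,0]'

```text
time_s: 73.45
eef_pos: [0.4908, 0.2812, 0.0345]
ee_rot: [0.045, 0.967, -0.012, 0.249]
wrist_force: [-19.9, 0.9, 13.3]
finger_gap: 0.0005
```

Run:
```python
from fit import *
planR(F(.036,0,.036),30)
s=cv2.cvtColor(eyes.snapshot('side'),cv2.COLOR_RGB2BGR)
cv2.imwrite('pics/p28.png',cv2.resize(s[190:310,220:360],None,fx=4.5,fy=4.5,interpolation=cv2.INTER_CUBIC))
```

```text
t 73.45 F [0.0421 0.0006 0.0345] q [-0.68  1.02 -0.2   2.2   2.18  0.68 -1.48] force [-19.9   0.9  13.3] | shift [-0.61 -0.06  0.16] rot [ 0.02 -0.23  0.05] axes dz [ 0.48  -0.045 -0.876]
```

View pics/p28.png

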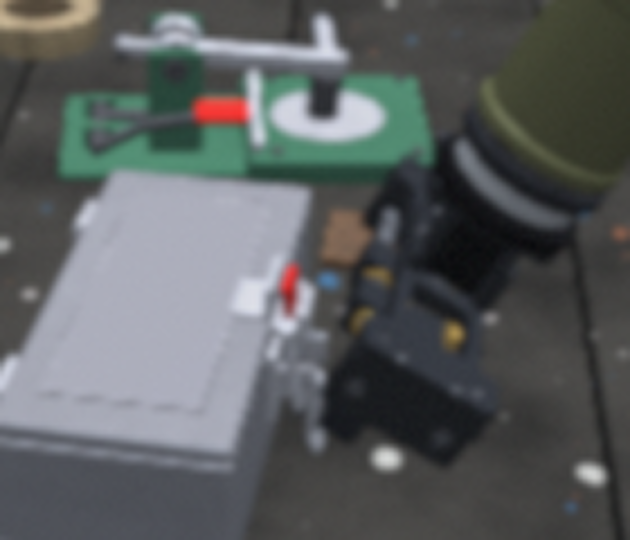

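Call:
apply_moves --rows '[0.8,0,-0.5,0,0,0,1,0,-0.6,0,0,0,1,0,-2,0,0,0,1,0,-3,0,0,0,1,0,-4,0,0,0,0,0,-4,0,0,0,0,3,0,0,0,0,0,4,0,0,0,0,0,4,0,0,0,0,0,4,0,0,0,0,0,0,0,0,0,0]'

```text
time_s: 74.6
eef_pos: [0.4018, 0.4481, 0.1352]
ee_rot: [0.047, 0.965, -0.008, 0.257]
wrist_force: [-0.3, -0.8, 0.0]
finger_gap: 0.0003
```

Run:
```python
from fit import *
print(monitor.observe()['time_s'],whereF())
snap('top','top29');snap('side','side29')
F_=lambda f,y,z:F(f,y,z)
ims=[]
for c,(x0,y0) in dict(top=(105,195),side=(250,225)).items():
    im=cv2.imread(f'pics/{c}29.png')[y0:y0+60,x0:x0+60]; im=cv2.resize(im,None,fx=6.6,fy=6.6,interpolation=cv2.INTER_CUBIC)
    for p in [(.010,.023,.078),(.010,-.023,.078),(.018,0,.006)]:
        u=proj(c,F(*p))[0]; cv2.drawMarker(im,(int((u[0]-x0+.5)*6.6),int((u[1]-y0+.5)*6.6)),(255,0,255),0,8,1)
    ims.append(im)
cv2.imwrite('pics/p29.png',np.hstack(ims))
```

```text
74.6 [0.1469 0.158  0.1352]
```

View pics/p29.png

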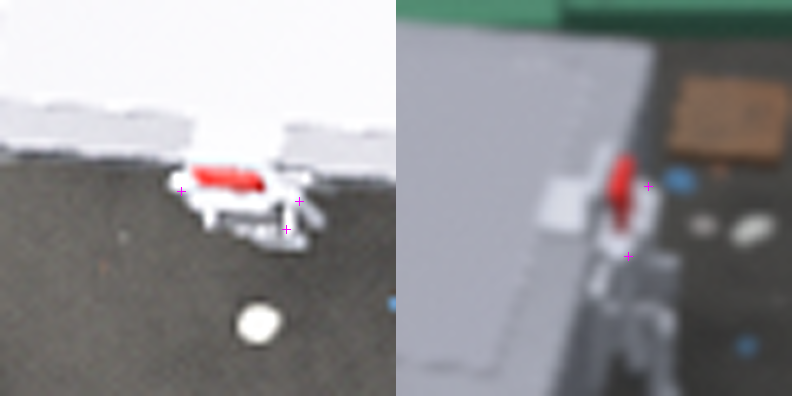

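View pics/side29.png

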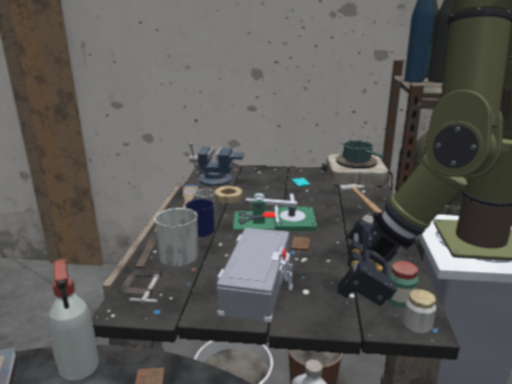

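View pics/top29.png

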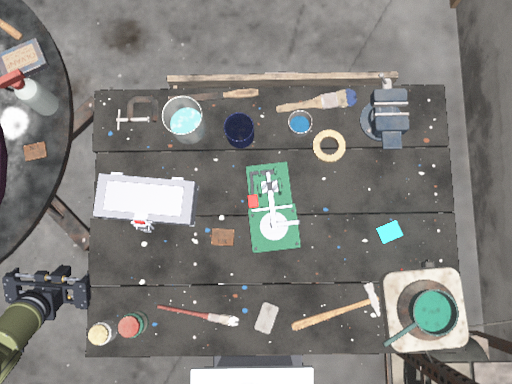

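Run:
```python
from fit import *
im=cv2.imread('pics/side29.png')[235:305,255:325]; im=cv2.resize(im,None,fx=8,fy=8,interpolation=cv2.INTER_CUBIC)
for a in (-90,-66,-80):
  A=np.radians(a)
  for r in(.012,.04):
    for y in(.011,):
        u=proj('side',F(.018+r*np.cos(A),y,.046+r*np.sin(A)))[0]; cv2.drawMarker(im,(int((u[0]-255+.5)*8),int((u[1]-235+.5)*8)),{-90:(255,0,255),-66:(0,255,255),-80:(0,255,0)}[a],0,10,2)
cv2.imwrite('pics/p30.png',im)
```

```text
(no output)
```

View pics/p30.png

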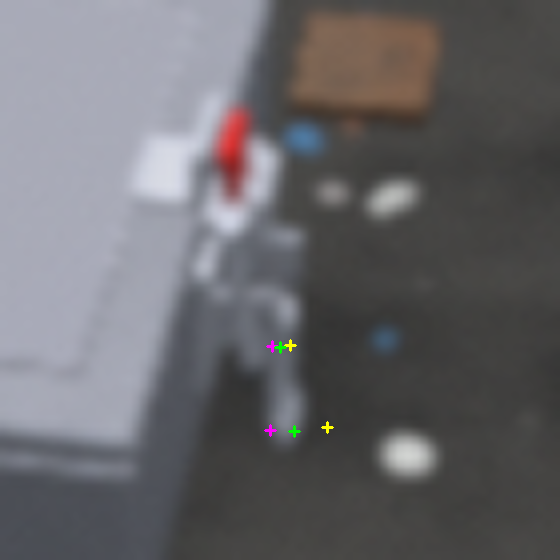

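Run:
```python
from cell import *
s=monitor.observe(); print(s['time_s'],s['wrist_force'],s['dq'].round(3)); print(ticket.close_job())
```

```text
74.7 [-0.3283335  -0.55550319  0.35800517] [ 0.024 -0.007  0.016  0.06   0.007  0.001 -0.002]
the job is handed in; nothing more can be done
None
```

I stamped the bronze plate (the rightmost of the look-alikes) and then the blue plate, put both in the case, and shut and latched it. I handed the job in at 74.7 s. I found no green plate on the bench in either camera, so I took it as absent.

What my last checks showed:
- **Plates:** the last picture before the lid closed showed both lying flat inside the case, below the rim. Bronze was about 2 cm from where I had put it; I took this for the announced knock. It was still well inside the walls.
- **Case:** the lid is shut. I pressed it until the fingertips were level with its 80 mm closed top. The loop's crossbar sits in the keeper, and the lever stayed at its stop after I backed away. It measures roughly straight down in the side picture, within about 5°.
- **Press:** the striking arm is down on the bare anvil.
- **Cup, tape and pan:** they look unmoved in the final pictures.
- **Robot:** the tool was clear of everything, with a wrist force under 1 N.

No check failed. The final angles were only judged from the pictures. The one odd moment was a pull of about 25 N while first cocking the arm, because my path was off by a few millimetres. I corrected it and it did not recur.

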